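Lay out the lime-squeezing things around the pine board

TASK

Get the counter ready for squeezing limes: seat the strainer in the mouth of the pitcher, and stand the green glass reamer in the middle of the board, midway between pitcher and dish, with its spout turned towards the pitcher. Then stand the white jug on the counter straight behind the glass reamer, beyond the board's far edge, and lay the wooden reamer on the counter straight in front of the dish of limes, along the board's near edge, leaving about 3 cm between each of these two and the board. Behind and in front are square to the board, front being the robot's side; leave the pitcher, the dish and everything else standing where they are.

Things in the scene. Friction and masses are not known exactly. Their poses are not given: they have to be found in the camera images.
- board: Fixed pine board lying on the counter with its long side across in front of the robot: 120 mm (its x, pointing away from the robot) by 440 mm (its y, to the robot's left), 12 mm thick, darker end strips; turned by up to 7 degrees. Origin: middle of its underside. Its top is plain and flat. It carries the pitcher centred 160 mm from the board's middle at one end and the dish 160 mm from the middle at the other; which is left and which right changes.
- pitcher: Empty clear glass pitcher standing upright on one end of the board, body 100 mm wide, 150 mm high, open round mouth 81 mm wide inside and 88 mm outside; glass handle on its +x side (reaching 90 mm from the axis, below the rim), small lip on its -x side. 0.9 kg, loose, is not to be moved. Origin: centre of its underside, z up the axis.
- dish: White saucer 110 mm across and 18 mm high with three halved limes in it (highest 34 mm), standing on the other end of the board. Loose, is not to be moved. Origin: centre of its underside.
- strainer: Small stainless steel strainer standing upright on its flat foot: tapering bowl 40 mm wide at the foot and 72 mm under the rim, flat rim 96 mm wide whose underside is 34 mm and top 37 mm above the foot. Straight handle along its +x, a bar 14 mm wide and 9 mm high (30 to 39 mm above the foot), from the rim out to 118 mm from the bowl's axis. 0.14 kg. Origin: centre of the foot's underside, z up.
- glass_reamer: Green glass citrus reamer: round dish 110 mm wide with a rim 26 mm high, in its middle a ridged cone, the place to grip it, 49 mm wide at the bottom, 44 mm at 50 mm height, rounded off to its tip at 70 mm. Pouring spout on its +x side, reaching 71 mm from the axis; loop handle on its -x side, reaching 78 mm. The space between cone and dish wall is 27 mm wide. 0.38 kg. Origin: centre of its underside, z up.
- jug: Small white ceramic jug, straight-sided, 56 mm wide and 85 mm high, open on top; loop handle on its +x side reaching 54 mm from the axis (20 to 75 mm high), little lip on its -x side. 0.2 kg. Origin: centre of its underside, z up.
- wooden_reamer: Wooden hand reamer (turned handle and ridged pointed head), lying on its side, 150 mm long, its head towards +x. The handle is 24 mm thick where it is gripped, from 50 mm behind to 10 mm ahead of the origin; head and butt are 36 mm thick, so its axis lies level 18 mm above the counter. 0.07 kg. Origin: on its axis, midway along it.
- tumbler: Empty clear drinking glass, 68 mm wide, 82 mm high; bystander, leave it. Origin: centre of its underside.
- sugar_bowl: White lidded sugar bowl, 80 mm wide (104 mm over its two ears), 75 mm high; bystander, leave it. Origin: centre of its underside.
- salt_box: Round wooden salt box with a lid, 73 mm wide, 50 mm high; bystander, leave it. Origin: centre of its underside.
Not all that is in view belongs to the job. What is shaped like the jug but purple is not meant.

How it is judged:
By the outcome, as a careful person would: the job done as asked, in the order asked, and still so for the second after the job is handed in, with the robot touching nothing.
It also fails if it takes over 134 s, if anything falls off the work surface, if the arm or the gripper's body presses on something with over 40 N, if the wrist force passes 120 N, or if a joint passes its speed limit or range.

ROBOT

A 6-joint arm with a two-finger parallel gripper is mounted at the origin on the work surface. World frame = base frame: x ahead of the robot, y to its left, z up, the work surface at z = 0. Lengths are in m, angles in rad, forces in N, time in s.
With the tool pointing down it reaches from about 0.35 to 0.775 m from the base axis. Payload 5.5 kg.
Tool frame: the origin (TCP) lies between the finger pads; the fingertips stand 22 mm ahead of it and the grasp point (between the pads) lies 3 mm ahead of it (env.finger_overhang is the distance from the TCP to the fingertips, in m); y points along the fingers, x is the direction in which the jaws open and shut, and the axes are right-handed (so a half turn about y gives the same grasp; the last joint's range is limited). The gripper opens to 85 mm and grips with 20 to 120 N. Pads are 22 mm wide; open, the fingers measure 114 mm over their backs; the gripper's body (76 mm by 85 mm) begins 54 mm behind the grasp point. The pads swing forward as they close: fully open they stand 13 mm farther back than shut.
Start: joints at [0.985, 0.313, 0.046, 1.304, 0, 1.431], TCP at [0.248, 0.519, 0.253] pointing down, gripper open.
Joint ranges: [-2.76, 2.76], [-0.86, 1.69], [-1.03, 1.26], [-2.2, 2.34], [-1.47, 1.5], [-3.14, 3.14]. Speed limits (rad/s): [2.57, 2.57, 3.14, 3.14, 3.14, 3.14].

INTERFACE

Orientations are given as a unit quaternion [w, x, y, z].
In Python, from workcell import monitor, cams, job, env gives the robot as it stands.
- The arm moves only by the tool drive_tool, never from a script. Its argument "plan" is text: rows parted by semicolons, each of 7 numbers parted by spaces: the opening, from -1 (shut) to 1 (fully open), then the shift along the tool's x, y, z in mm, then the turn, a rotation vector about the tool's x, y, z in degrees. In form: gripper x y z rx ry rz; .... A call has 1 to 8 rows; each row shifts and turns the pose as measured when the row begins, along the tool's axes as they then stand; what a row does not reach is not made up. A row lasts 1/8 s, in which the tool goes at most 62.5 mm and 10.7 degrees, less where a joint would pass 70% of its speed; a pose out of reach is approached as far as the arm can. A call is refused whole if a number of a shift passes 62.5 or a number of a turn 10.7, either way. A call with a gripper value outside its range is refused whole. The fingers move at their own pace and stop on an object; "grip_force" is the grip in N (left out, the last holds). Time passes only in rows, so rows that do not move let the fingers close. It gives the time, the measured TCP pose, the force and the opening at its end, in the units of the state.
- monitor.get_state(): the state, without advancing time (a new reading comes with each control period).
- cams.read_camera(name): name is "scene" or "top" or "wrist"; returns (picture, depth): 400x640x3 uint8, red, green, blue; 400x640 float32, m along the optical axis (not along the pixel's ray), 0 where there is no reading.
- cams.calibration(name): a dict with "fx", "fy", "cx", "cy" (pixels), "D" ([k1, k2, p1, p2, k3] as OpenCV has them; the pictures are not rectified), "R" (3x3) and "t" (3): a world point X has camera coordinates R X + t. Camera axes: x right, y down, z forward; pixel columns grow to the right and rows downward; lengths in m; the calibration is good to about 2 mm. A picture is of the moment at which its call begins: read the wrist's pose just before it. calibration takes no time and is no camera call; for the wrist camera it gives the pose at the moment of the call.
- job.hand_in(): hands the job in, once; it reports no verdict.
The state is a dict: "clock": time; "joint_pos": joint angles; "qvel": joint speeds; "tau": joint torques, N m; "tcp_pos": TCP position; "orientation": TCP orientation; "wrist_force": force on the tool from outside, world axes, zero at the start; "ft_torque": the same for the moment, N m; "finger_gap": finger opening in m.
Only numpy, scipy, OpenCV 4.12 (cv2) and the standard library are available. Lean on these libraries where they do the work, as an engineer would, in place of code of your own. Each camera call takes 0.05 s, during which the arm holds its last target.

## Working session

There is one attempt and no reset: what is moved stays moved. The work goes in short steps, Python scripts to look and compute and a tool call to move; the robot and the scene stay as the last step left them, time stands still between calls to the robot, and variables do not carry over. Pictures are saved under pics/ and viewed, and the job is handed in when it is done.

Besides the shell and the picture viewer there is one more tool, called after "Emit:" as name(argument=value, ...) on one line, values as JSON. drive_tool: Moves the arm, as the interface text tells. Its arguments: {"type":"object","properties":{"plan":{"type":"string"},"grip_force":{"type":"number"}},"required":["plan"]}

```bash
ls; mkdir -p pics; python3 - <<'E'
from workcell import monitor, cams, job, env
import cv2,numpy as np
s=monitor.get_state(); print(s)
for n in ("scene","top"):
    p,d=cams.read_camera(n); cv2.imwrite(f"pics/{n}0.png",p[:,:,::-1]); np.savez(f"pics/{n}0.npz",p=p,d=d)
    c=cams.calibration(n); print(n,c)
E
```

```text
pics
{'clock': 0.0, 'joint_pos': array([9.85344203e-01, 3.13973236e-01, 4.49759093e-02, 1.30359160e+00,
       1.29792867e-05, 1.43122492e+00]), 'qvel': array([-0.00072763, -0.00093722,  0.00096173,  0.00097015,  0.00203813,
       -0.00126064]), 'tau': array([ 1.39495507e-03, -4.80631757e+01,  2.98531348e+01,  1.96523534e-02,
       -6.19663433e-05,  8.21522349e-06]), 'tcp_pos': array([0.247699  , 0.51839251, 0.25242303]), 'orientation': array([-0.59791871,  0.59843054,  0.37649671, -0.37765637]), 'wrist_force': array([0.58616843, 0.25961888, 0.00405453]), 'ft_torque': array([-0.02457196,  0.02233196, -0.00923969]), 'finger_gap': 0.08545298977394965}
scene {'fx': 382.1729013177064, 'fy': 382.1729013177064, 'cx': 321.27737901053376, 'cy': 199.78253462254213, 'D': array([-0.07708406,  0.        ,  0.        ,  0.        ,  0.        ]), 'R': array([[-0.46151096,  0.88712788,  0.0034287 ],
       [ 0.75549913,  0.39505365, -0.52264106],
       [-0.46500398, -0.23861419, -0.85254593]]), 't': array([ 0.23002696, -0.4559789 ,  1.44469301])}
top {'fx': 506.28587713403346, 'fy': 506.28587713403346, 'cx': 320.53568256668535, 'cy': 200.12161462072825, 'D': array([-0.02493408,  0.        ,  0.        ,  0.        ,  0.        ]), 'R': array([[ 0.01272602, -0.99987892, -0.00895474],
       [-0.98375087, -0.0109158 , -0.17920681],
       [ 0.17908736,  0.01108982, -0.98377067]]), 't': array([0.0523523 , 0.61755323, 1.33609948])}
```

View pics/scene0.png

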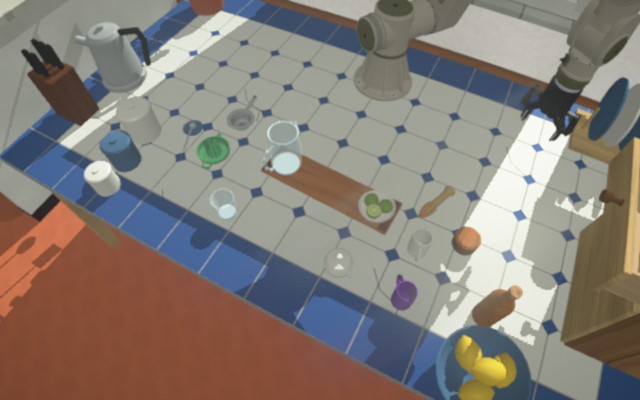

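View pics/top0.png

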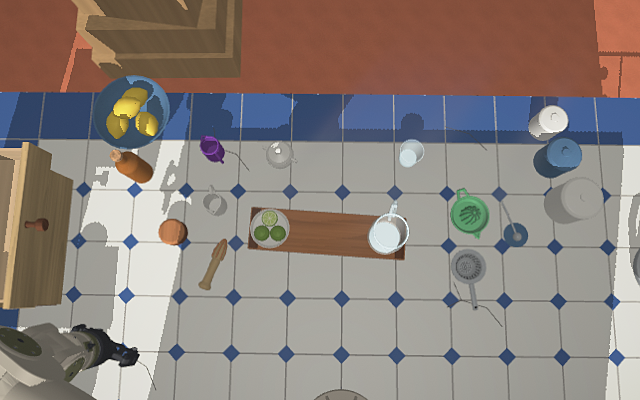

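```bash
cat > h.py <<'E'
import numpy as np,cv2
from workcell import monitor,cams,job,env
from scipy.spatial.transform import Rotation as Ro
def ray(c,u,v):
    K=np.array([[c['fx'],0,c['cx']],[0,c['fy'],c['cy']],[0,0,1]])
    q=cv2.undistortPoints(np.array([[[u,v]]],float),K,np.array(c['D']))[0,0]
    R=np.array(c['R']);o=-R.T@c['t'];return o,R.T@np.array([q[0],q[1],1])
def onz(c,u,v,z):
    o,d=ray(c,u,v);return (o+d*(z-o[2])/d[2])
def proj(c,X):
    K=np.array([[c['fx'],0,c['cx']],[0,c['fy'],c['cy']],[0,0,1]])
    return cv2.projectPoints(np.array(X,float).reshape(-1,3),cv2.Rodrigues(np.array(c['R']))[0],np.array(c['t'],float),K,np.array(c['D']))[0][:,0]
def crop(p,x0,y0,x1,y1,s,f):
    a=cv2.resize(p[y0:y1,x0:x1],None,fx=s,fy=s,interpolation=cv2.INTER_CUBIC)
    a=np.ascontiguousarray(a[:,:,::-1])
    for x in range((x0+9)//10*10,x1,10):
        cv2.putText(a,str(x),(int((x-x0+.5)*s),8),0,.3,(0,0,255),1); cv2.line(a,(int((x-x0+.5)*s),10),(int((x-x0+.5)*s),15),(0,0,255),1)
    for y in range((y0+9)//10*10,y1,10):
        cv2.putText(a,str(y),(0,int((y-y0+.5)*s)),0,.3,(0,0,255),1);cv2.line(a,(20,int((y-y0+.5)*s)),(25,int((y-y0+.5)*s)),(0,0,255),1)
    cv2.imwrite(f,a)
E
python3 - <<'E'
from h import *
p=np.load('pics/top0.npz')['p']
crop(p,440,180,540,315,6*.72,'pics/a1.png'); crop(p,180,180,420,300,3.3,'pics/a2.png'); crop(p,180,120,260,300,3.3,'pics/a3.png')
c=cams.calibration('top')
for n,u,v,z in [('board',250,208,.012),('b',406,219,.012),('b',404,260,.012),('b',247,250,.012)]: print(n,onz(c,u,v,z))
E
```

```text
board [0.59997973 0.25988152 0.012     ]
b [ 0.57352513 -0.18120653  0.012     ]
b [ 0.45847071 -0.1737162   0.012     ]
b [0.48098955 0.2638398  0.012     ]
```

View pics/a1.png

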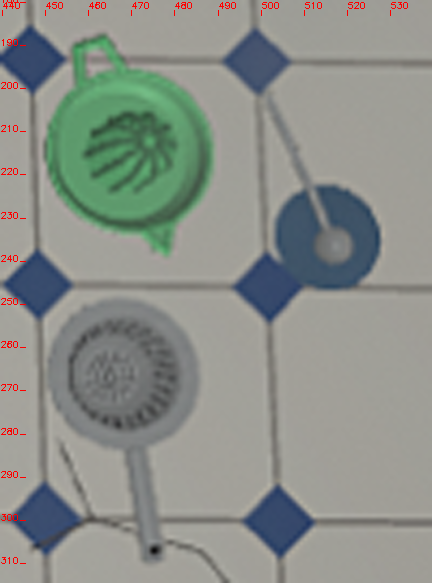

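View pics/a2.png

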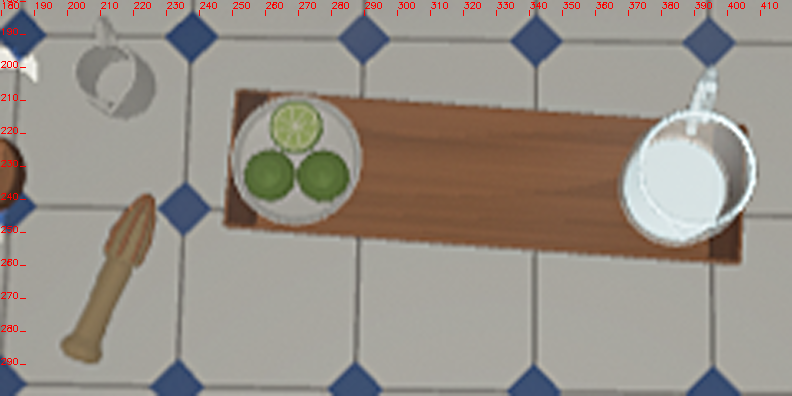

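```bash
cat >> h.py <<'E'
def circ(r,z,n=60):
    t=np.linspace(0,2*np.pi,n);return np.c_[r*np.cos(t),r*np.sin(t),0*t+z]
def seg(*P): return np.array(P,float)
M={'pitcher':[circ(.044,.15),circ(.05,.0),seg([.05,0,.12],[.09,0,.1],[.09,0,.05])],
'dish':[circ(.055,.018)],
'strainer':[circ(.048,.037),circ(.036,.034),seg([.048,.007,.039],[.118,.007,.039],[.118,-.007,.039],[.048,-.007,.039])],
'glass_reamer':[circ(.055,.026),circ(.0245,.0),circ(.022,.05),seg([.055,0,.026],[.071,0,.026]),seg([-.055,.012,.02],[-.078,.012,.02],[-.078,-.012,.02],[-.055,-.012,.02])],
'jug':[circ(.028,.085),circ(.028,0),seg([.028,0,.075],[.054,0,.07],[.054,0,.025],[.028,0,.02])],
'wooden_reamer':[seg([-.075,-.018,.018],[-.075,.018,.018],[-.05,.012,.018],[.01,.012,.018],[.025,.018,.018],[.075,0,.018],[.025,-.018,.018],[.01,-.012,.018],[-.05,-.012,.018],[-.075,-.018,.018])],
'board':[seg([-.06,-.22,.012],[.06,-.22,.012],[.06,.22,.012],[-.06,.22,.012],[-.06,-.22,.012]),seg([-.01,0,.012],[.01,0,.012])]}
def overlay(p,c,poses,box,s,f):
    x0,y0,x1,y1=box
    a=np.ascontiguousarray(cv2.resize(p[y0:y1,x0:x1],None,fx=s,fy=s,interpolation=cv2.INTER_CUBIC)[:,:,::-1])
    for n,(x,y,z,yaw) in poses.items():
        Rz=Ro.from_euler('z',yaw,degrees=True).as_matrix()
        for L in M[n]:
            q=(proj(c,L@Rz.T+[x,y,z])-[x0,y0]+.5)*s
            cv2.polylines(a,[np.round(q*8).astype(int)],False,(0,0,255),1,cv2.LINE_AA,3)
    cv2.imwrite(f,a)
E
python3 - <<'E'
from h import *
p=np.load('pics/top0.npz')['p'];c=cams.calibration('top')
f=lambda u,v,z:onz(c,u,v,z)[:2]
B=np.array([f(250.7,206.8,.012),f(247.7,248.3,.012),f(406.2,217.7,.012),f(403.7,259.2,.012)]);print(B,B.mean(0))
for n,u,v,z in [('str',468,266.5,.037),('strh',475.5,308,.039),('gr',468.8,213.8,.026),('spout',478,237,.026),('h',461,189,.02),('jugtop',211.5,203,.085),('jugh',211,187,.07),('w butt',204,285,.018),('w tip',224,241,.018),('dish',269.5,228,.03),('pit',390.5,233,.162)]: print(n,f(u,v,z))
E
```

```text
[[ 0.60345073  0.25802166]
 [ 0.48575997  0.26205946]
 [ 0.57723116 -0.18183368]
 [ 0.46067454 -0.17291805]] [0.5317791  0.04133235]
str [ 0.44112298 -0.34389224]
strh [ 0.33056512 -0.35939583]
gr [ 0.58809446 -0.35480963]
spout [ 0.52327881 -0.37782315]
h [ 0.65986516 -0.33721956]
jugtop [0.60045701 0.35335813]
jugh [0.64759207 0.36049161]
w butt [0.38272546 0.37796455]
w tip [0.5047821  0.32825799]
dish [0.54134907 0.20075033]
pit [ 0.5158105  -0.11784898]
```

```bash
cat > poses.py <<'E'
P={'board':(.5315,.0413,0,-3.4),'pitcher':(.5225,-.1185,.012,0),'dish':(.541,.201,.012,0),'strainer':(.441,-.344,0,-172),'glass_reamer':(.588,-.355,0,-108),'jug':(.600,.3535,0,0),'wooden_reamer':(.443,.353,0,-22)}
E
python3 - <<'E'
from h import *
from poses import P
for n,bx in (('top',[((440,180,530,315),5,'1'),((180,170,420,300),3.3,'2')]),('scene',[((180,90,320,180),5.7,'1'),((240,110,480,270),3.3,'2')])):
    p=np.load(f'pics/{n}0.npz')['p'];c=cams.calibration(n)
    for b,s,k in bx: overlay(p,c,P,b,s*.88,f'pics/o_{n}{k}.png')
E
```

```text
(no output)
```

View pics/o_top1.png

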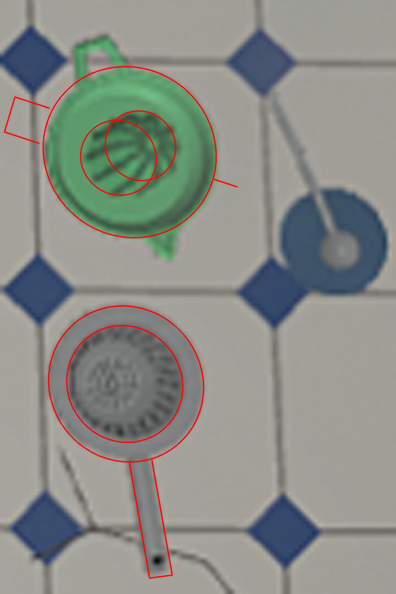

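View pics/o_top2.png

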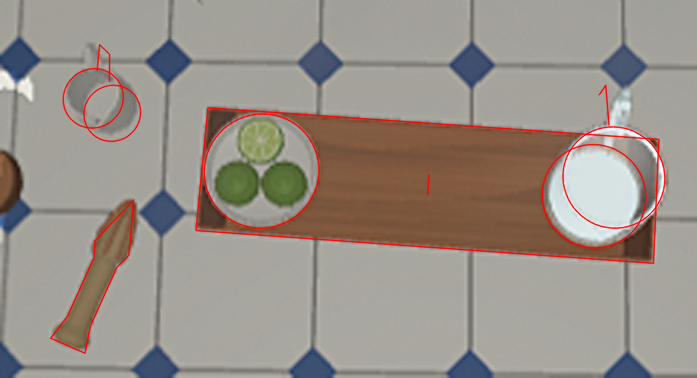

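View pics/o_scene1.png

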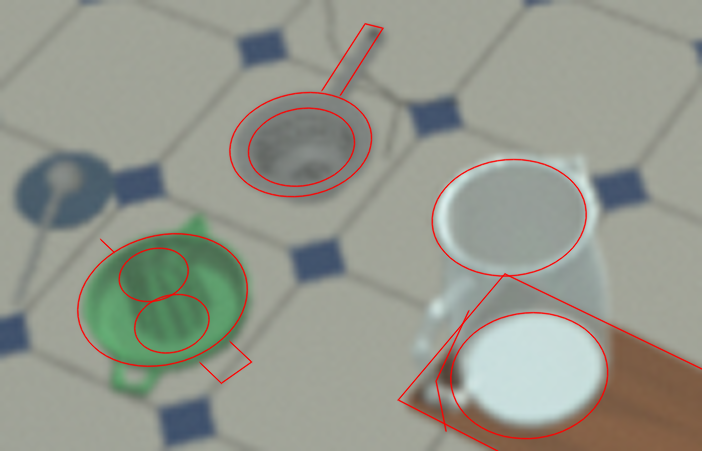

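View pics/o_scene2.png

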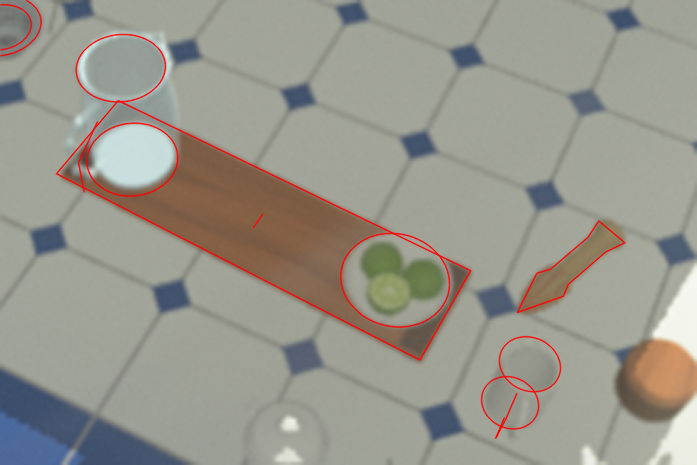

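```bash
cat >> h.py <<'E'
def tool():
    s=monitor.get_state();q=s['orientation'];return s,s['tcp_pos'],Ro.from_quat([q[1],q[2],q[3],q[0]])
def Rdown(yaw): # tool y down, tool x (jaw) at world yaw deg
    a=np.radians(yaw);x=np.array([np.cos(a),np.sin(a),0]);y=np.array([0,0,-1.]);return Ro.from_matrix(np.c_[x,y,np.cross(x,y)])
def yaw_of(R): x=R.as_matrix()[:,0];return np.degrees(np.arctan2(x[1],x[0]))
def plan(tgt,yaw,n,grip,shortest=True):
    s,p,R=tool();T=Rdown(yaw)
    rv=(R.inv()*T).as_rotvec(); print('from',np.round(p*1000,1),'yaw',round(yaw_of(R),1),'turn',np.round(np.degrees(rv),1))
    rows=[]
    for i in range(n):
        d=(np.array(tgt)-p)/(n-i)
        loc=np.round(R.inv().apply(d)*1000,1); r=np.round(np.degrees((R.inv()*T).as_rotvec())/(n-i),1)
        rows.append(f"{grip:g} "+' '.join(f'{v:g}' for v in list(loc)+list(r)))
        p=p+R.apply(loc/1000);R=R*Ro.from_rotvec(np.radians(r))
    print('; '.join(rows)); 
    if np.abs([float(v) for r in rows for v in r.split()[1:4]]).max()>62 or np.abs([float(v) for r in rows for v in r.split()[4:]]).max()>10.6: print("TOO MUCH")
E
python3 - <<'E'
from h import *
s,p,R=tool();print(np.round(R.as_matrix(),3),yaw_of(R),env.finger_overhang)
print([a for a in dir(env) if a[0]!='_'])
c=cams.calibration('top')
print(onz(c,394.5,202.5,.1), cams.calibration('wrist'))
E
```

```text
[[ 0.431 -0.001 -0.902]
 [ 0.902 -0.001  0.431]
 [-0.002 -1.     0.   ]] 64.45895345242309 0.022
['MotionError', 'finger_overhang']
[ 0.60463773 -0.13738802  0.1       ] {'fx': 322.51551067593186, 'fy': 322.51551067593186, 'cx': 321.17346822399617, 'cy': 200.53592734638133, 'D': array([-0.03642146,  0.        ,  0.        ,  0.        ,  0.        ]), 'R': array([[ 4.30795237e-01,  9.02449263e-01, -8.89323714e-04],
       [ 8.64998465e-01, -4.12636294e-01,  2.85497713e-01],
       [ 2.57280234e-01, -1.23760319e-01, -9.58378978e-01]]), 't': array([-0.57478566, -0.03750532,  0.37778844])}
```

```bash
python3 - <<'E'
from h import *
plan((.46,.15,.28),98,8,1)
E
```

```text
from [247.7 518.5 252.5] yaw 64.5 turn [ -0.  -33.5  -0.1]
1 -30.1 -3.4 -43.8 -0 -4.2 -0; 1 -33.2 -3.4 -41.5 -0 -4.2 -0; 1 -36.2 -3.4 -38.9 -0 -4.2 -0; 1 -39 -3.4 -36.2 -0 -4.2 -0; 1 -41.5 -3.4 -33.2 -0 -4.2 -0; 1 -43.8 -3.4 -30.1 -0 -4.2 -0; 1 -45.9 -3.4 -26.8 -0 -4.2 -0; 1 -47.8 -3.4 -23.4 -0.1 -4.1 -0.1
```

Emit:
drive_tool(plan="1 -30 -3.4 -44 0 -4.2 0; 1 -33 -3.4 -41.5 0 -4.2 0; 1 -36 -3.4 -39 0 -4.2 0; 1 -39 -3.4 -36 0 -4.2 0; 1 -41.5 -3.4 -33 0 -4.2 0; 1 -44 -3.4 -30 0 -4.2 0; 1 -46 -3.4 -27 0 -4.2 0; 1 -48 -3.4 -23 0 -4.2 0", grip_force=60)

```text
clock: 1.1
tcp_pos: [0.4667, 0.1438, 0.277]
orientation: [0.456, -0.456, -0.538, 0.543]
wrist_force: [0.5, 0.1, 0.5]
finger_gap: 0.0853
```

```bash
python3 - <<'E'
from h import *
plan((.42,-.30,.28),98,8,1)
E
```

```text
from [466.7 143.8 277. ] yaw 99.7 turn [-0.3  1.7 -0.2]
1 -53.7 -0.1 15.1 -0 0.2 -0; 1 -53.8 -0.1 14.9 -0 0.2 -0; 1 -53.8 -0.1 14.7 -0.1 0.2 -0; 1 -53.9 -0.2 14.5 -0 0.2 -0; 1 -53.9 -0.1 14.3 -0.1 0.2 -0; 1 -54 -0.2 14.1 -0 0.2 -0.1; 1 -54 -0.3 14 -0.1 0.2 -0; 1 -54 -0.3 13.8 -0 0.3 -0.1
```

Emit:
drive_tool(plan="1 -54 0 15 0 0.2 0; 1 -54 0 15 0 0.2 0; 1 -54 0 15 0 0.2 0; 1 -54 0 14.5 0 0.2 0; 1 -54 0 14.5 0 0.2 0; 1 -54 0 14 0 0.2 0; 1 -54 0 14 0 0.2 0; 1 -53 0 14 0 0.2 0")

```text
clock: 2.1
tcp_pos: [0.4174, -0.314, 0.2764]
orientation: [0.465, -0.463, -0.532, 0.536]
wrist_force: [1.1, -0.5, 0.2]
finger_gap: 0.0853
```

```bash
sed -i "s/-.355,0,-108/-.354,0,-163/; s/.3535,0,0)/.3535,0,12)/; s/-.1185,.012,0/-.1185,.012,-13/" poses.py; python3 - <<'E'
from h import *
from poses import P
c=cams.calibration('wrist');p,d=cams.read_camera('wrist')
overlay(p,c,P,(0,0,640,400),1.25,'pics/w1.png')
s,t,R=tool();print(t,yaw_of(R))
E
```

```text
[ 0.41693677 -0.32058907  0.27575222] 97.76341010674965
```

View pics/w1.png

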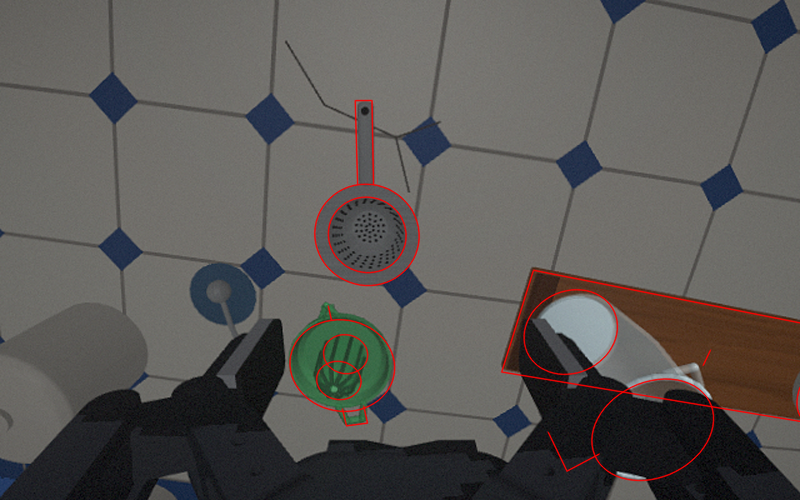

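```bash
python3 - <<'E'
from h import *
plan((.3697,-.354,.080),98,5,0)
E
```

```text
from [ 416.9 -320.6  275.8] yaw 97.8 turn [-0.4 -0.2 -0.4]
0 -5.1 39.3 10 -0.1 -0 -0.1; 0 -5.2 39.2 10 -0.1 -0.1 -0.1; 0 -5.2 39.2 10.1 -0.1 -0 -0.1; 0 -5.3 39.2 10.2 -0.1 -0.1 -0; 0 -5.2 39.1 10.3 -0 -0 -0.1
```

Emit:
drive_tool(plan="0 -5 39 10 -0.1 0 -0.1; 0 -5 39 10 -0.1 0 -0.1; 0 -5 39 10 -0.1 0 -0.1; 0 -5 39 10 0 0 0; 0 -5 39 10 0 0 0; 0 0 0 0 0 0 0")

```text
clock: 2.9
tcp_pos: [0.3674, -0.3547, 0.074]
orientation: [0.467, -0.465, -0.531, 0.532]
wrist_force: [-0.3, -0.4, 0.7]
finger_gap: 0.0423
```

```bash
python3 - <<'E'
from h import *
plan((.3697,-.354,.038),98,3,0)
from poses import P
c=cams.calibration('wrist');p,d=cams.read_camera('wrist')
overlay(p,c,P,(0,0,640,400),1.2,'pics/w2.png')
E
```

```text
from [ 367.4 -354.7   74. ] yaw 97.5 turn [-0.1 -0.5  0.1]
0 0.1 12 -0.8 -0 -0.2 0; 0 0.1 12 -0.8 -0.1 -0.2 0; 0 0.1 12 -0.9 -0 -0.1 0.1
```

View pics/w2.png

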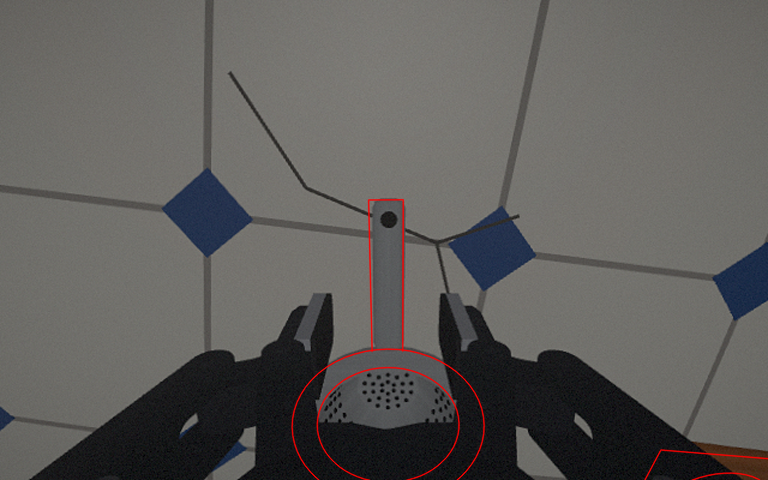

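Emit:
drive_tool(plan="0 0.5 12 -1 0 -0.2 0; 0 0.5 12 -1 0 -0.2 0; 0 0 12 -1 0 -0.1 0; -0.8 0 0 0 0 0 0; -0.8 0 0 0 0 0 0; -0.8 0 0 0 0 0 0; -0.8 0 0 0 0 0 0", grip_force=70)

```text
clock: 3.82
tcp_pos: [0.3754, -0.3564, 0.0423]
orientation: [0.46, -0.466, -0.533, 0.535]
wrist_force: [-0.5, 0.3, -0.8]
finger_gap: 0.0122
```

```bash
python3 - <<'E'
from h import *
from poses import P
plan((.3697,-.354,.038),98,3,0)
c=cams.calibration('wrist');p,d=cams.read_camera('wrist')
overlay(p,c,P,(0,0,640,400),1.2,'pics/w3.png')
s=monitor.get_state();print(s['finger_gap'],s['wrist_force'],s['qvel'])
E
```

```text
from [ 375.4 -356.4   42.3] yaw 98.1 turn [ 0.2  0.1 -0.5]
0 1.1 1.4 1.8 0.1 0 -0.2; 0 1.1 1.4 1.8 0.1 0.1 -0.1; 0 1 1.5 1.8 0 0 -0.2
0.012270165308431523 [ 0.21625541 -0.41812192 -0.49786693] [-0.00055868 -0.0004478  -0.00122776  0.00060566 -0.00278599 -0.00025441]
```

View pics/w3.png

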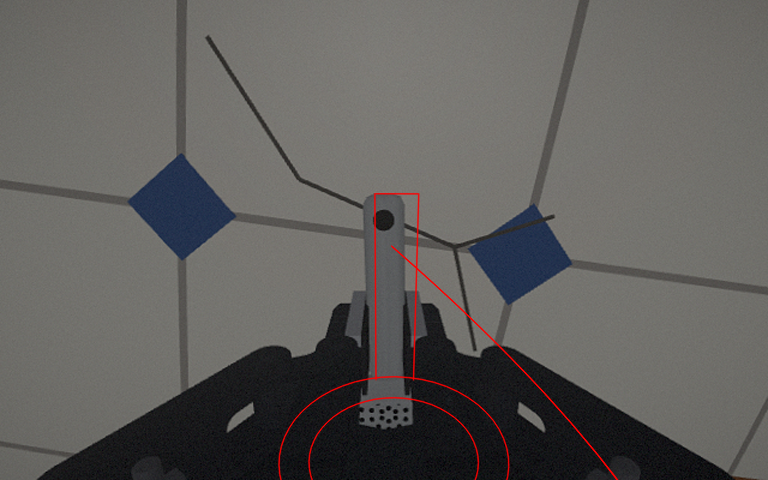

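Emit:
drive_tool(plan="-0.8 0 -15 0 0 0 0; -0.8 0 -25 0 0 0 0; -0.8 0 -25 0 0 0 0; -0.8 0 0 0 0 0 0", grip_force=90)

```text
clock: 4.38
tcp_pos: [0.3745, -0.3558, 0.1111]
orientation: [0.46, -0.466, -0.533, 0.535]
wrist_force: [0.3, 1.0, -1.5]
finger_gap: 0.0117
```

```bash
python3 - <<'E'
from h import *
from poses import P
s,t,R=tool();y=yaw_of(R);print(t,y,s['finger_gap'],s['wrist_force'])
c=cams.calibration('top');p,d=cams.read_camera('top')
h=np.radians(y+90); z=t[2]-.0423
P2={'strainer':(t[0]-.066*np.cos(h),t[1]-.066*np.sin(h),z,y+90)}
overlay(p,c,P2,(420,200,540,320),5,'pics/t4.png')
c=cams.calibration('scene');p,d=cams.read_camera('scene')
overlay(p,c,P2,(180,50,320,150),5.5,'pics/s4.png')
E
```

```text
[ 0.37454673 -0.35583832  0.11113359] 98.11468680998124 0.011692194110658445 [ 0.25913994  1.02573039 -1.50239286]
```

View pics/t4.png

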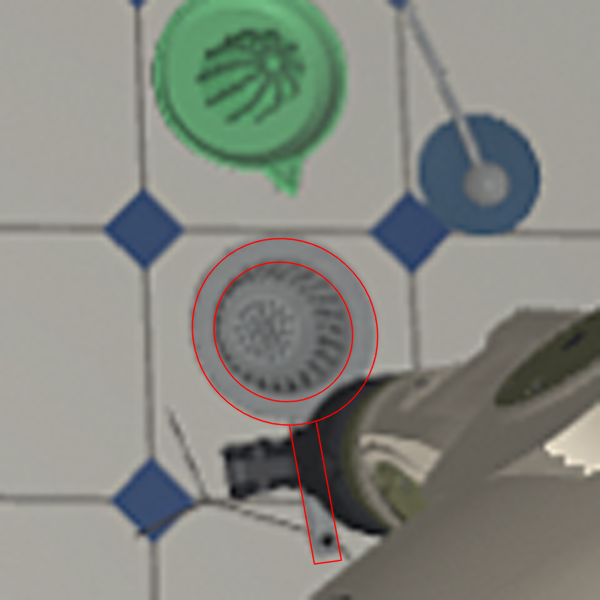

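View pics/s4.png

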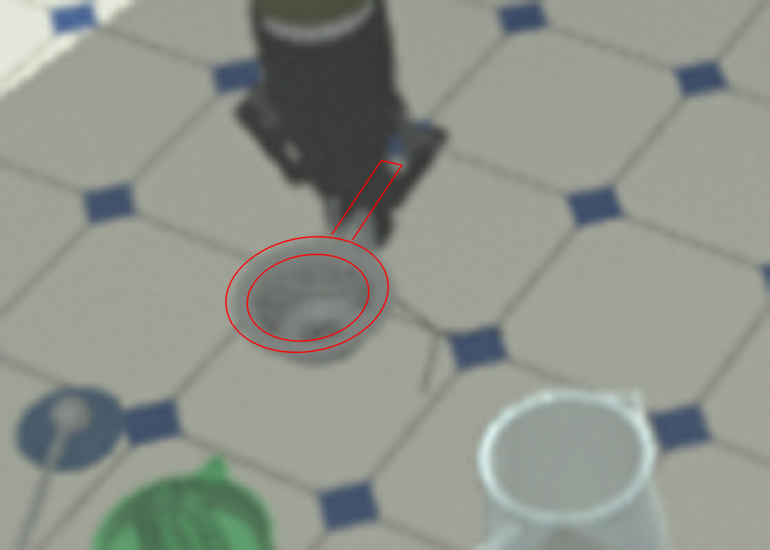

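Emit:
drive_tool(plan="-0.8 0 -35 0 0 0 0; -0.8 0 -45 0 0 0 0; -0.8 0 -45 0 0 0 0; -0.8 0 0 0 0 0 0")

```text
clock: 4.97
tcp_pos: [0.3712, -0.3516, 0.2313]
orientation: [0.466, -0.461, -0.534, 0.534]
wrist_force: [-0.2, -0.6, -2.2]
finger_gap: 0.0117
```

```bash
python3 - <<'E'
from h import *
plan((.4796,-.1691,.235),140,8,-.8)
E
```

```text
from [ 371.2 -351.6  231.3] yaw 98.1 turn [ -0.2 -41.9   0.3]
-0.8 20.7 -0.5 -16.6 -0 -5.2 0; -0.8 19.1 -0.5 -18.4 -0 -5.2 0.1; -0.8 17.3 -0.5 -20.1 -0 -5.3 0; -0.8 15.4 -0.5 -21.6 -0 -5.2 0.1; -0.8 13.4 -0.5 -22.9 -0 -5.3 0; -0.8 11.2 -0.5 -24 -0.1 -5.2 0.1; -0.8 9 -0.4 -25 -0 -5.3 0; -0.8 6.6 -0.5 -25.7 -0.1 -5.2 0.1
```

Emit:
drive_tool(plan="-0.8 20.5 -0.5 -16.5 0 -5.2 0; -0.8 19 -0.5 -18.5 0 -5.2 0; -0.8 17.5 -0.5 -20 0 -5.2 0; -0.8 15.5 -0.5 -21.5 0 -5.2 0; -0.8 13.5 -0.5 -23 0 -5.2 0; -0.8 11 -0.5 -24 0 -5.2 0; -0.8 9 -0.5 -25 0 -5.2 0; -0.8 6.5 -0.5 -25.5 0 -5.2 0")

```text
clock: 5.98
tcp_pos: [0.4739, -0.1603, 0.217]
orientation: [-0.249, 0.226, 0.669, -0.663]
wrist_force: [0.3, -0.3, -1.8]
finger_gap: 0.0116
```

Emit:
drive_tool(plan="-0.8 0 0 0 0 0 0; -0.8 0 0 0 0 0 0")

```text
clock: 6.22
tcp_pos: [0.4726, -0.1585, 0.2131]
orientation: [-0.251, 0.223, 0.67, -0.663]
wrist_force: [-0.6, -0.6, -1.7]
finger_gap: 0.012
```

```bash
cat > look.py <<'E'
from h import *
from poses import P
s,t,R=tool();y=yaw_of(R);print(t,y,s['finger_gap'],s['wrist_force'])
h=np.radians(y+90); z=t[2]-.0423
P2={'pitcher':P['pitcher'],'strainer':(t[0]-.066*np.cos(h),t[1]-.066*np.sin(h),z,y+90)};print(P2)
import sys
k=sys.argv[1]
c=cams.calibration('top');p,d=cams.read_camera('top')
overlay(p,c,P2,(330,170,450,290),4.5,f'pics/t{k}.png')
c=cams.calibration('scene');p,d=cams.read_camera('scene')
overlay(p,c,P2,(220,70,360,190),4.5,f'pics/s{k}.png')
c=cams.calibration('wrist');p,d=cams.read_camera('wrist')
overlay(p,c,P2,(0,0,640,400),1.2,f'pics/w{k}.png')
plan((.4796,-.1691,.235),140,2,-.8)
E
python3 look.py 5
```

```text
[ 0.47258427 -0.15848839  0.21311743] 140.8632034001991 0.012038230421445065 [-0.63184415 -0.64968481 -1.73260193]
{'pitcher': (0.5225, -0.1185, 0.012, -13), 'strainer': (np.float64(0.5142417542019513), np.float64(-0.10729606932724611), np.float64(0.17081743088449663), np.float64(230.8632034001991))}
from [ 472.8 -159.1  214. ] yaw 140.8 turn [-0.2  0.8  2.2]
-0.8 -5.4 -10.7 1.8 -0.1 0.4 1.1; -0.8 -5.5 -10.6 1.7 -0.1 0.4 1.1
```

View pics/t5.png

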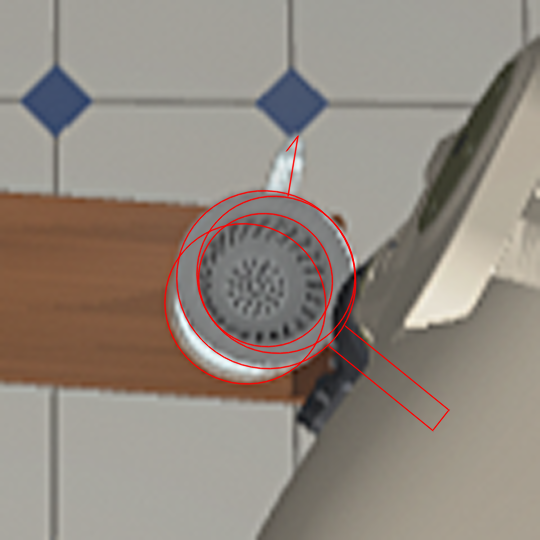

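View pics/s5.png

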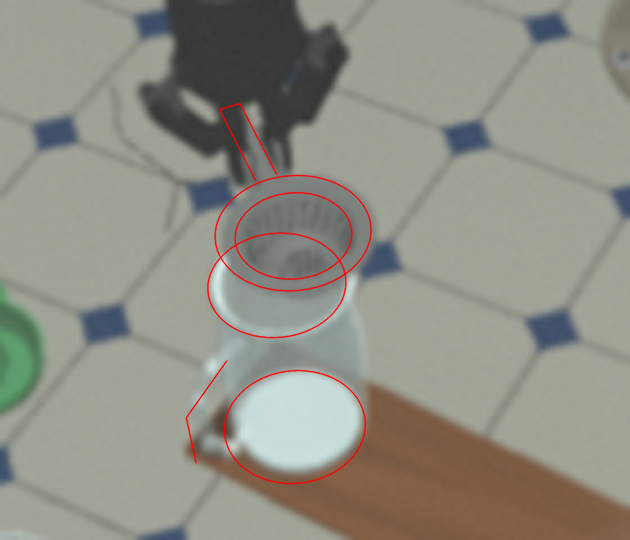

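View pics/w5.png

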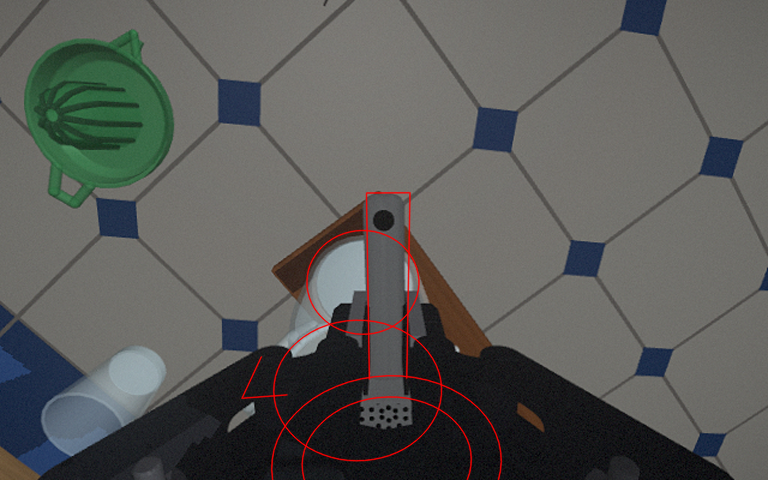

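Emit:
drive_tool(plan="-0.8 -5.5 -8 2 0 0.4 1.1; -0.8 -5.5 -7 2 0 0.4 1.1; -0.8 0 0 0 0 0 0")

```text
clock: 6.75
tcp_pos: [0.4795, -0.1718, 0.2304]
orientation: [0.242, -0.244, -0.662, 0.666]
wrist_force: [0.1, 1.7, -1.5]
finger_gap: 0.0116
```

```bash
python3 look.py 6
```

```text
[ 0.47951838 -0.17181508  0.23044488] 139.7929059818296 0.01156499239373706 [ 0.09208608  1.66899799 -1.50152958]
{'pitcher': (0.5225, -0.1185, 0.012, -13), 'strainer': (np.float64(0.5221248244941324), np.float64(-0.12140981588475655), np.float64(0.18814488452269798), np.float64(229.7929059818296))}
from [ 478.9 -171.1  229.4] yaw 139.8 turn [-0.2 -0.2 -0.1]
-0.8 0.4 -2.8 -1 -0.1 -0.1 -0; -0.8 0.4 -2.8 -0.9 -0.1 -0.1 -0.1
```

View pics/t6.png

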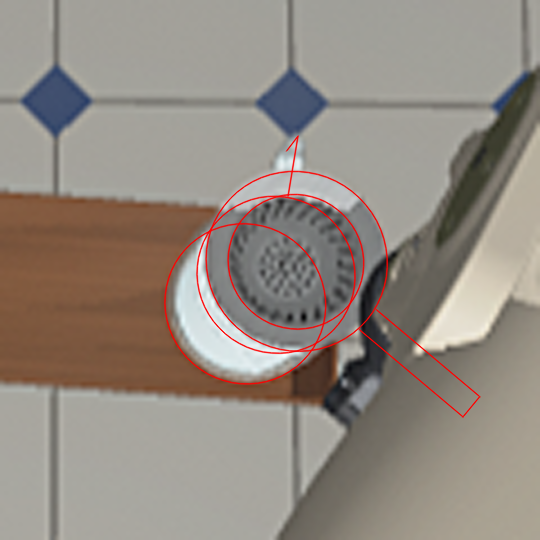

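View pics/s6.png

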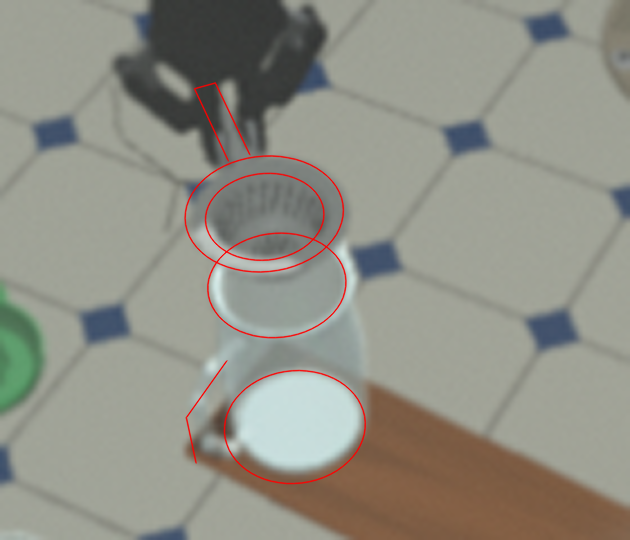

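```bash
python3 - <<'E'
from h import *
from poses import P
for n,b in (('top',(360,190,425,265)),('scene',(255,110,315,185))):
    p=np.load(f'pics/{n}0.npz')['p'];c=cams.calibration(n)
    overlay(p,c,{'pitcher':P['pitcher']},b,8,f'pics/pp_{n}.png')
a=cv2.imread('pics/pp_top.png');b=cv2.imread('pics/pp_scene.png');h=max(a.shape[0],b.shape[0])
o=np.zeros((h,a.shape[1]+b.shape[1],3),np.uint8);o[:a.shape[0],:a.shape[1]]=a;o[:b.shape[0],a.shape[1]:]=b;cv2.imwrite('pics/pp.png',cv2.resize(o,None,fx=.78,fy=.78))
print(o.shape)
E
```

```text
(600, 1000, 3)
```

View pics/pp.png

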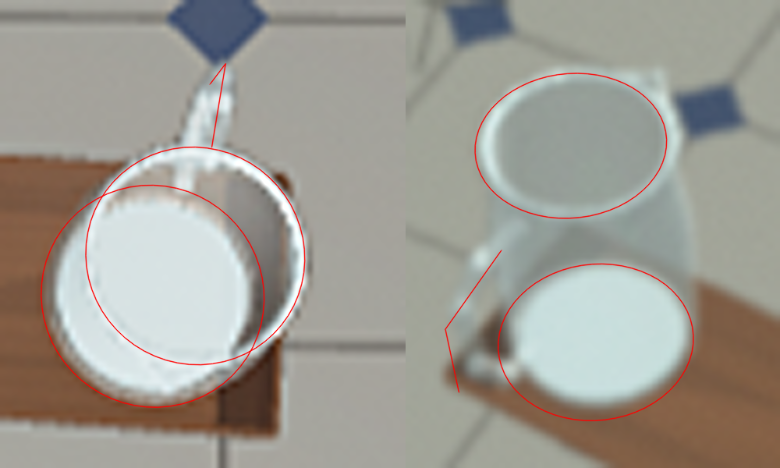

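Emit:
drive_tool(plan="-0.8 0.5 12 -1 0 0 0; -0.8 0 12 0 0 0 0; -0.8 0 10 0 0 0 0; -0.8 0 8 0 0 0 0; -0.8 0 5 0 0 0 0; -0.8 0 0 0 0 0 0")

```text
clock: 7.65
tcp_pos: [0.478, -0.1691, 0.1771]
orientation: [0.244, -0.241, -0.663, 0.665]
wrist_force: [-0.6, 0.8, -1.4]
finger_gap: 0.0114
```

```bash
sed -i 's/^plan.*/plan((.4796,-.170,.1703),140,3,-.8)/' look.py; python3 look.py 7
```

```text
[ 0.47798967 -0.16910674  0.17710938] 139.86983869234564 0.011386427835324158 [-0.63774732  0.79830681 -1.42767416]
{'pitcher': (0.5225, -0.1185, 0.012, -13), 'strainer': (np.float64(0.5205284003183803), np.float64(-0.11864431518284506), np.float64(0.13480938110822888), np.float64(229.86983869234564))}
from [ 478.5 -169.4  178. ] yaw 139.9 turn [-0.2 -0.1  0.1]
-0.8 -0.4 2.6 -0.1 -0.1 -0 0; -0.8 -0.4 2.5 -0.1 -0.1 -0.1 0; -0.8 -0.4 2.6 -0.1 -0 -0 0.1
```

View pics/t7.png

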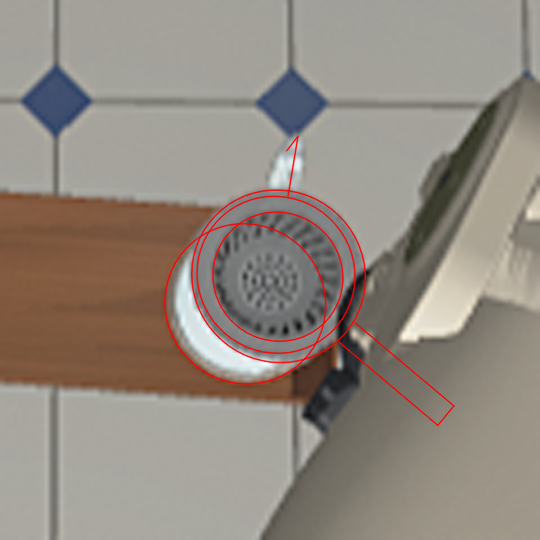

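View pics/s7.png

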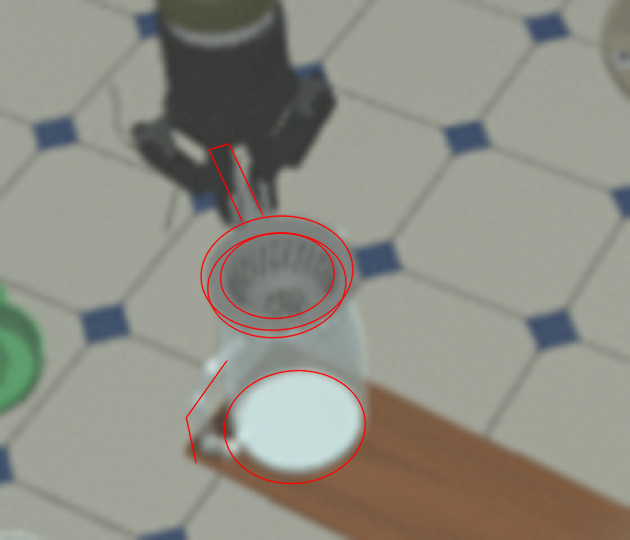

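Emit:
drive_tool(plan="-0.8 -0.5 3 0 0 0 0; -0.8 0 2 0 0 0 0; -0.8 0 1.5 0 0 0 0; -0.8 0 0 0 0 0 0")

```text
clock: 8.3
tcp_pos: [0.4794, -0.17, 0.1719]
orientation: [0.243, -0.242, -0.663, 0.666]
wrist_force: [-0.2, 0.2, -1.7]
finger_gap: 0.0116
```

Emit:
drive_tool(plan="-0.8 0 1.5 0 0 0 0; -0.8 0 1.5 0 0 0 0; -0.8 0 0 0 0 0 0")

```text
clock: 8.68
tcp_pos: [0.4797, -0.1702, 0.1703]
orientation: [0.242, -0.243, -0.663, 0.666]
wrist_force: [-0.5, -0.0, 0.6]
finger_gap: 0.0116
```

Emit:
drive_tool(plan="-0.5 0 0 0 0 0 0; -0.3 0 0 0 0 0 0; -0.2 0 0 0 0 0 0; -0.2 0 0 0 0 0 0; -0.2 0 -20 0 0 0 0; -0.2 0 -40 0 0 0 0; -0.2 0 -40 0 0 0 0; 0.4 0 0 0 0 0 0")

```text
clock: 9.68
tcp_pos: [0.4797, -0.1697, 0.272]
orientation: [0.243, -0.242, -0.663, 0.665]
wrist_force: [0.3, -0.8, 0.8]
finger_gap: 0.0514
```

```bash
python3 look.py 8; python3 - <<'E'
from h import *
plan((.56,-.35,.22),75,8,.4)
E
```

```text
[ 0.47967517 -0.16967327  0.27198034] 139.86624326858123 0.05136763047776828 [ 0.34341445 -0.75144755  0.78211914]
{'pitcher': (0.5225, -0.1185, 0.012, -13), 'strainer': (np.float64(0.5222170692431581), np.float64(-0.11921351046760191), np.float64(0.22968033574925667), np.float64(229.86624326858123))}
from [ 477.8 -168.7  268. ] yaw 139.9 turn [-0.3 -0.1  0.4]
-0.8 -0.9 32.6 -0.2 -0.1 -0 0.1; -0.8 -0.9 32.5 -0.2 -0.1 -0.1 0.1; -0.8 -0.8 32.6 -0.1 -0.1 -0 0.2
from [ 477.8 -168.7  268. ] yaw 139.9 turn [-0.5 64.9  0.2]
0.4 -22.5 5.9 10.7 -0.1 8.1 0; 0.4 -23.8 5.9 7.4 -0.1 8.1 0; 0.4 -24.6 5.9 4 -0 8.1 0; 0.4 -24.9 5.9 0.5 -0.1 8.1 0; 0.4 -24.7 5.9 -3 -0.1 8.1 0; 0.4 -24 5.9 -6.5 -0 8.1 0.1; 0.4 -22.9 5.9 -9.8 -0.1 8.1 0; 0.4 -21.3 5.9 -12.9 -0 8.2 0.1
```

View pics/s8.png

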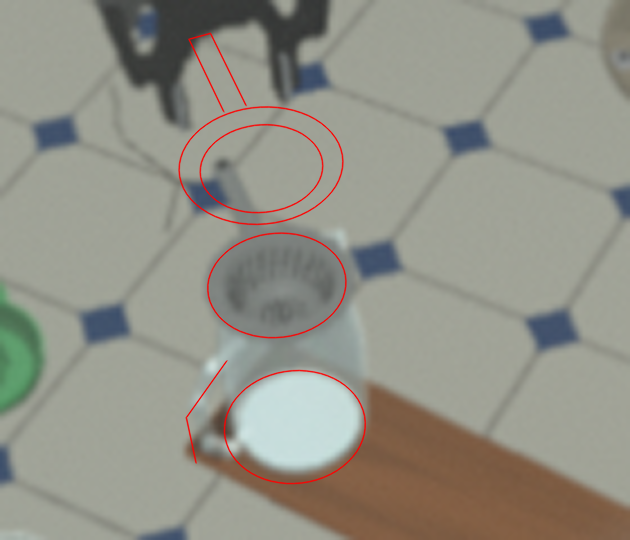

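View pics/t8.png

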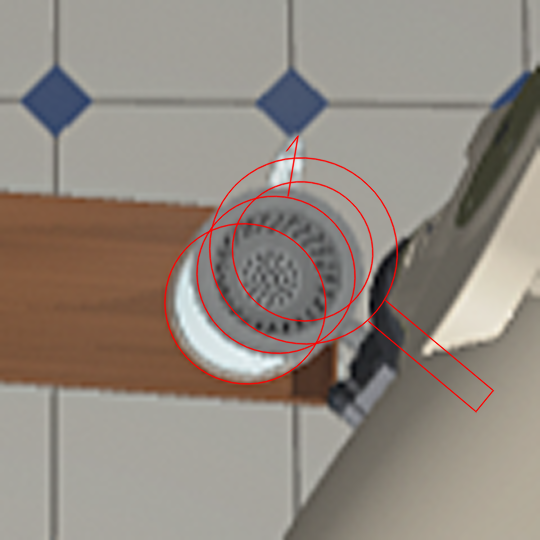

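```bash
python3 - <<'E'
from h import *
plan((.588,-.354,.20),60,8,.5)
E
```

```text
from [ 477.8 -168.7  268. ] yaw 139.9 turn [-0.5 79.9  0.1]
0.5 -25.5 8.4 8.8 -0.1 10 0; 0.5 -26.7 8.4 4.2 -0.1 10 0; 0.5 -27 8.4 -0.4 -0.1 10 0; 0.5 -26.5 8.4 -5.1 -0 10 0; 0.5 -25.2 8.3 -9.6 -0.1 10 0; 0.5 -23.1 8.4 -13.8 -0.1 10 0.1; 0.5 -20.4 8.4 -17.7 -0 9.9 0; 0.5 -17 8.5 -20.9 -0.1 10 0.1
```

Emit:
drive_tool(plan="0.5 -25.5 5 9 0 10 0; 0.5 -26.5 5 4 0 10 0; 0.5 -27 8 -0.5 0 10 0; 0.5 -26.5 8 -5 0 10 0; 0.5 -25 8 -9.5 0 10 0; 0.5 -23 9 -14 0 10 0; 0.5 -20.5 9 -17.5 0 10 0; 0.5 -17 9 -21 0 10 0")

```text
clock: 10.82
tcp_pos: [0.5808, -0.3555, 0.1882]
orientation: [0.629, -0.612, -0.334, 0.345]
wrist_force: [0.3, -0.0, -0.8]
finger_gap: 0.0638
```

Emit:
drive_tool(plan="0.5 0 0 0 0 0 0")

```text
clock: 10.95
tcp_pos: [0.5799, -0.3562, 0.1843]
orientation: [0.631, -0.61, -0.332, 0.346]
wrist_force: [0.1, 0.3, 0.3]
finger_gap: 0.0641
```

```bash
python3 - <<'E'
from h import *
from poses import P
c=cams.calibration('wrist');p,d=cams.read_camera('wrist')
overlay(p,c,P,(0,0,640,400),1.2,'pics/w9.png')
plan((.588,-.354,.12),60,4,.5)
E
```

```text
from [ 579.6 -355.2  184.9] yaw 57.4 turn [-2.  -2.6 -0.1]
0.5 1.4 16.2 -2.2 -0.5 -0.6 -0; 0.5 1.4 16.2 -2 -0.5 -0.7 -0; 0.5 1.4 16.1 -1.9 -0.5 -0.6 -0; 0.5 1.3 16.2 -1.8 -0.5 -0.7 -0.1
```

View pics/w9.png

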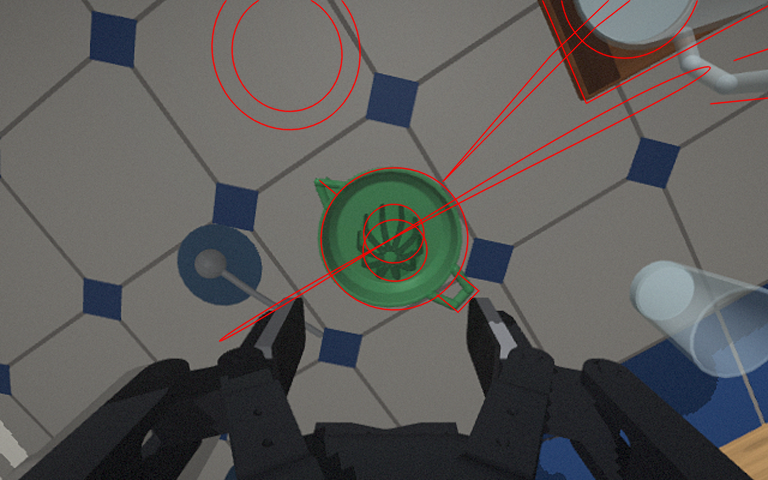

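Emit:
drive_tool(plan="0.45 1.5 16 -2 -0.5 -0.7 0; 0.45 1.5 16 -2 -0.5 -0.7 0; 0.45 1.5 16 -2 -0.5 -0.7 0; 0.45 1.5 16 -2 -0.5 -0.7 0; 0.45 0 0 0 0 0 0")

```text
clock: 11.62
tcp_pos: [0.5855, -0.3473, 0.1185]
orientation: [0.61, -0.607, -0.359, 0.36]
wrist_force: [0.4, 0.3, 1.1]
finger_gap: 0.0617
```

```bash
python3 - <<'E'
from h import *
from poses import P
c=cams.calibration('wrist');p,d=cams.read_camera('wrist')
overlay(p,c,{'glass_reamer':P['glass_reamer']},(0,0,640,400),1.2,'pics/w10.png')
plan((.588,-.354,.046),60,5,.5)
E
```

```text
from [ 586.  -347.8  119.5] yaw 61.1 turn [-0.2  1.1  0. ]
0.5 -0.9 14.7 -1 -0 0.2 0; 0.5 -0.9 14.7 -1 -0 0.2 0; 0.5 -0.9 14.7 -1 -0.1 0.2 0; 0.5 -0.9 14.7 -1 -0 0.2 0; 0.5 -0.9 14.7 -1 -0.1 0.3 0
```

View pics/w10.png

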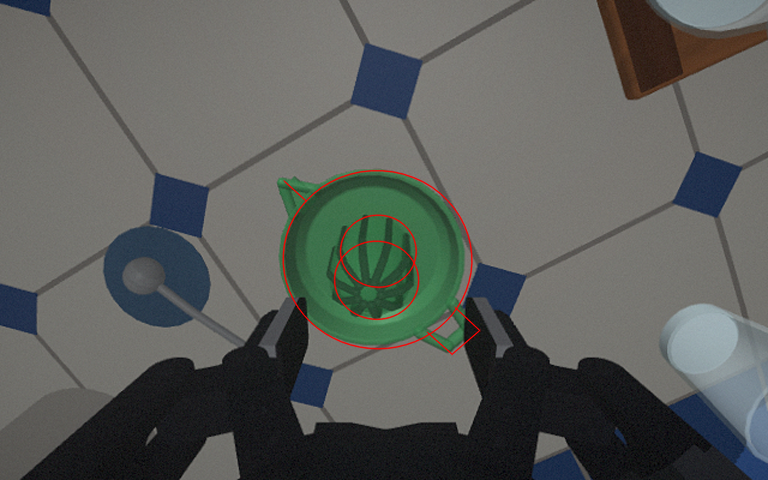

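Emit:
drive_tool(plan="0.45 -1 15 -1 0 0.2 0; 0.45 -1 15 -1 0 0.2 0; 0.45 -1 15 -1 0 0.2 0; 0.45 -1 14 -1 0 0.2 0; 0.45 -1 13 -1 0 0.2 0; 0.45 0 0 0 0 0 0")

```text
clock: 12.42
tcp_pos: [0.5878, -0.3549, 0.0432]
orientation: [0.613, -0.611, -0.354, 0.354]
wrist_force: [-0.3, 1.1, 0.1]
finger_gap: 0.062
```

```bash
python3 - <<'E'
from h import *
from poses import P
c=cams.calibration('wrist');p,d=cams.read_camera('wrist')
overlay(p,c,{'glass_reamer':P['glass_reamer']},(0,0,640,400),1.2,'pics/w11.png')
plan((.588,-.354,.046),60,1,.5)
E
```

```text
from [ 588.2 -355.1   43.9] yaw 60.1 turn [-0.1  0.1  0. ]
0.5 0.9 -2.1 0.7 -0.1 0.1 0
```

View pics/w11.png

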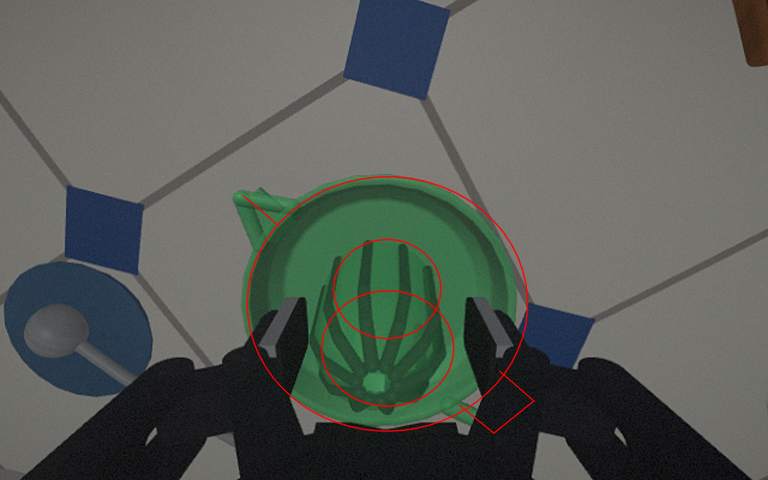

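Emit:
drive_tool(plan="0.45 -3 -1 0 0 0 0; 0.45 0 0 0 0 0 0; -0.1 0 0 0 0 0 0; -0.1 0 0 0 0 0 0; -0.1 0 0 0 0 0 0; -0.1 0 0 0 0 0 0; -0.1 0 0 0 0 0 0", grip_force=60)

```text
clock: 13.35
tcp_pos: [0.5879, -0.3585, 0.0476]
orientation: [-0.612, 0.613, 0.355, -0.354]
wrist_force: [-0.4, -0.2, -0.3]
finger_gap: 0.0434
```

```bash
python3 - <<'E'
from h import *
from poses import P
s,t,R=tool();print(t,yaw_of(R),s['finger_gap'],s['wrist_force'])
c=cams.calibration('wrist');p,d=cams.read_camera('wrist')
P['glass_reamer']=(t[0],t[1],0,-163)
overlay(p,c,{'glass_reamer':P['glass_reamer']},(0,0,640,400),1.2,'pics/w12.png')
E
```

```text
[ 0.58787021 -0.35853665  0.04755322] 60.08778918685066 0.043385543185484016 [-0.36289213 -0.20824981 -0.30166698]
```

View pics/w12.png

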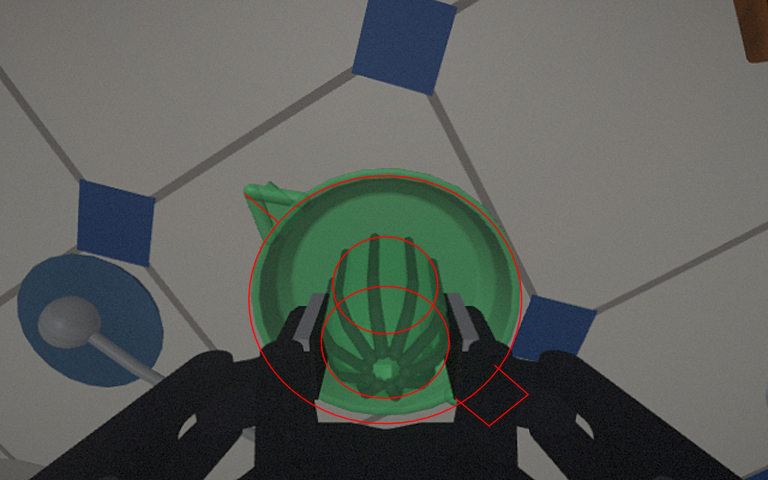

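Emit:
drive_tool(plan="-0.1 0 -10 0 0 0 0; -0.1 0 -20 0 0 0 0; -0.1 0 -35 0 0 0 0; -0.1 0 -40 3 0 0 0; -0.1 0 -45 10 0 0 0; -0.1 0 -45 15 0 0 0; -0.1 0 -45 15 0 0 0; -0.1 0 0 0 0 0 0", grip_force=80)

```text
clock: 14.4
tcp_pos: [0.5467, -0.3344, 0.2906]
orientation: [0.616, -0.608, -0.352, 0.356]
wrist_force: [0.8, -0.5, -3.9]
finger_gap: 0.0429
```

```bash
python3 - <<'E'
from h import *
plan((.535,.04,.28),129.7,8,-.1)
E
```

```text
from [ 546.7 -334.4  290.6] yaw 60.1 turn [ -0.6 -69.6   0.5]
-0.1 39.8 1.7 24.6 -0.1 -8.7 0.1; -0.1 43.1 1.6 18.3 -0.1 -8.7 0.1; -0.1 45.4 1.5 11.5 -0.1 -8.7 0; -0.1 46.6 1.4 4.5 -0.1 -8.7 0.1; -0.1 46.8 1.4 -2.5 -0.1 -8.7 0; -0.1 45.8 1.4 -9.6 -0 -8.7 0; -0.1 43.8 1.3 -16.4 -0 -8.7 0.1; -0.1 40.9 1.3 -22.9 -0.1 -8.7 0
```

Emit:
drive_tool(plan="-0.1 40 -1 24.5 0 -8.7 0; -0.1 43 -1 18 0 -8.7 0; -0.1 45.5 -1 11.5 0 -8.7 0; -0.1 46.5 -1 4.5 0 -8.7 0; -0.1 47 -1 -2.5 0 -8.7 0; -0.1 46 -1 -9.5 0 -8.7 0; -0.1 44 -1 -16.5 0 -8.7 0; -0.1 41 -1 -23 0 -8.7 0")

```text
clock: 15.4
tcp_pos: [0.5267, 0.0485, 0.2861]
orientation: [-0.301, 0.279, 0.645, -0.645]
wrist_force: [0.8, -0.4, -3.8]
finger_gap: 0.0428
```

Emit:
drive_tool(plan="-0.1 0 0 0 0 0 0; -0.1 0 0 0 0 0 0")

```text
clock: 15.65
tcp_pos: [0.5251, 0.0518, 0.2829]
orientation: [0.301, -0.275, -0.645, 0.646]
wrist_force: [-1.2, -0.2, -5.0]
finger_gap: 0.0429
```

```bash
python3 - <<'E'
from h import *
plan((.533,.0413,.20),129.7,4,-.1)
E
```

```text
from [525.1  51.8 282.9] yaw 131.9 turn [-1.   2.2  1.9]
-0.1 -4 20.6 -0 -0.2 0.6 0.5; -0.1 -3.8 20.7 -0 -0.3 0.5 0.5; -0.1 -3.6 20.7 0 -0.2 0.6 0.5; -0.1 -3.3 20.6 0.1 -0.3 0.5 0.4
```

Emit:
drive_tool(plan="-0.1 -4 20 0 -0.2 0.6 0.5; -0.1 -4 20 0 -0.3 0.6 0.5; -0.1 -3.5 20 0 -0.3 0.5 0.5; -0.1 -3.5 20 0 -0.2 0.5 0.4; -0.1 0 0 0 0 0 0")

```text
clock: 16.27
tcp_pos: [0.5328, 0.0351, 0.1961]
orientation: [0.306, -0.303, -0.637, 0.639]
wrist_force: [-1.2, 0.1, -4.8]
finger_gap: 0.0426
```

```bash
cat > look2.py <<'E'
from h import *
from poses import P
import sys
k=sys.argv[1]
s,t,R=tool();y=yaw_of(R);print(t,y,s['finger_gap'],s['wrist_force'])
zt=R.as_matrix()[:,2]
P2={'pitcher':P['pitcher'],'dish':P['dish'],'board':P['board'],'glass_reamer':(t[0]+.0025*zt[0],t[1]+.0025*zt[1],t[2]-.0476,y-223)};print(P2['glass_reamer'])
c=cams.calibration('top');p,d=cams.read_camera('top')
overlay(p,c,P2,(240,170,420,290),4.3,f'pics/t{k}.png')
c=cams.calibration('scene');p,d=cams.read_camera('scene')
overlay(p,c,P2,(250,80,420,250),3.5,f'pics/s{k}.png')
c=cams.calibration('wrist');p,d=cams.read_camera('wrist')
overlay(p,c,P2,(0,0,640,400),1.2,f'pics/w{k}.png')
plan((.5315-.0025*zt[0],.0413-.0025*zt[1],.08),129.7,4,-.1)
E
python3 look2.py 13
```

```text
[0.53277026 0.03512385 0.19608787] 128.95667690688575 0.042609149209077185 [-1.1933206   0.07014635 -4.82736003]
(np.float64(0.5308262394745469), np.float64(0.03355200993887084), np.float64(0.148487869856482), np.float64(-94.04332309311425))
from [534.5  35.7 198.9] yaw 129.0 turn [-0.  -0.7 -0. ]
-0.1 1.6 29.7 -0.9 -0 -0.2 -0; -0.1 1.6 29.7 -0.9 -0 -0.2 -0; -0.1 1.6 29.7 -1 -0 -0.1 -0; -0.1 1.6 29.8 -0.9 -0 -0.2 -0
```

View pics/t13.png

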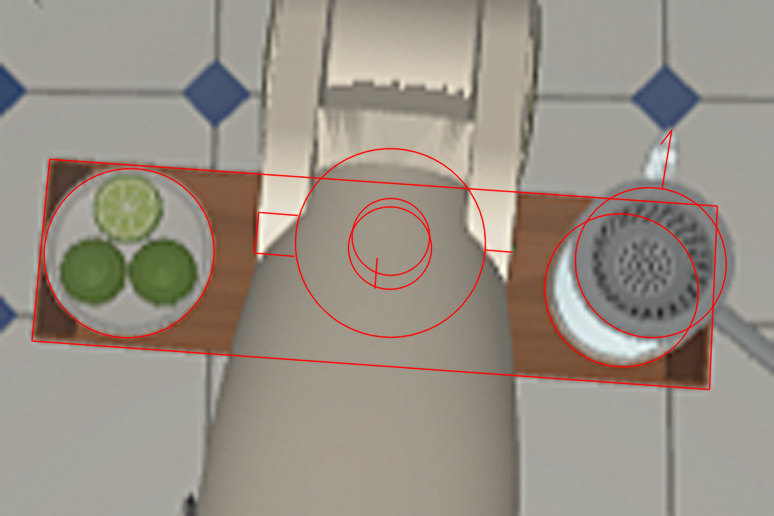

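View pics/s13.png

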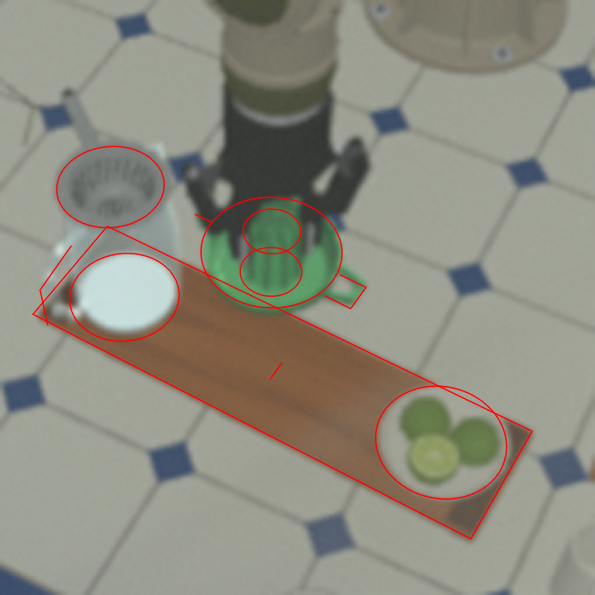

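View pics/w13.png

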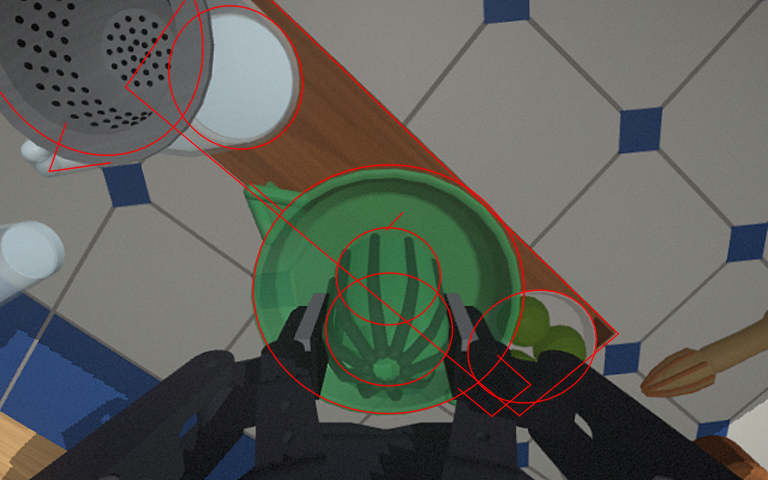

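Emit:
drive_tool(plan="-0.1 1.6 29 -0.9 0 -0.2 0; -0.1 1.6 29 -0.9 0 -0.2 0; -0.1 1.6 29 -0.9 0 -0.1 0; -0.1 1.6 25 -0.9 0 -0.1 0; -0.1 0 0 0 0 0 0")

```text
clock: 17.05
tcp_pos: [0.5395, 0.042, 0.0908]
orientation: [-0.297, 0.306, 0.641, -0.638]
wrist_force: [-0.3, 0.4, -4.0]
finger_gap: 0.0432
```

```bash
sed -i 's/,\.08),129.7,4/,.0605),129.7,4/' look2.py; python3 look2.py 14
```

```text
[0.539517   0.04197751 0.09078694] 129.57431626169128 0.043174906412517706 [-0.26974287  0.42494134 -3.96598112]
(np.float64(0.5375902147483959), np.float64(0.040384720529272895), np.float64(0.04318694333493832), np.float64(-93.42568373830872))
from [541.8  41.8  93.3] yaw 129.6 turn [ 0.7 -0.1 -0.7]
-0.1 1.7 8.2 1.5 0.2 -0 -0.2; -0.1 1.6 8.2 1.5 0.2 -0 -0.2; -0.1 1.6 8.2 1.5 0.2 -0.1 -0.2; -0.1 1.6 8.1 1.5 0.1 -0 -0.1
```

View pics/s14.png

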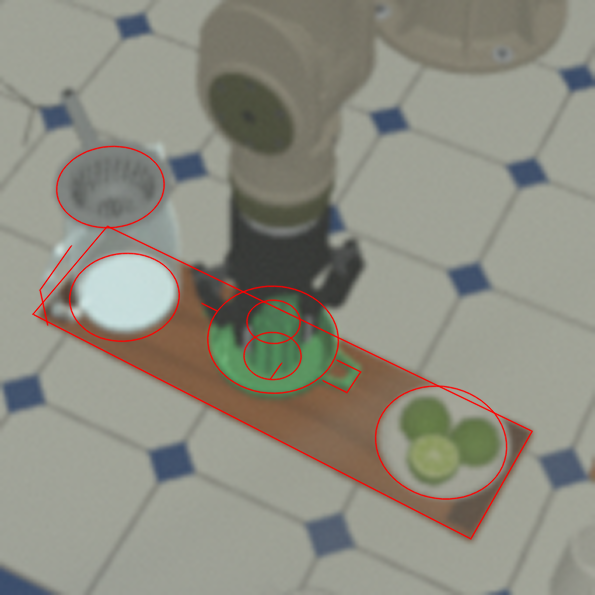

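View pics/w14.png

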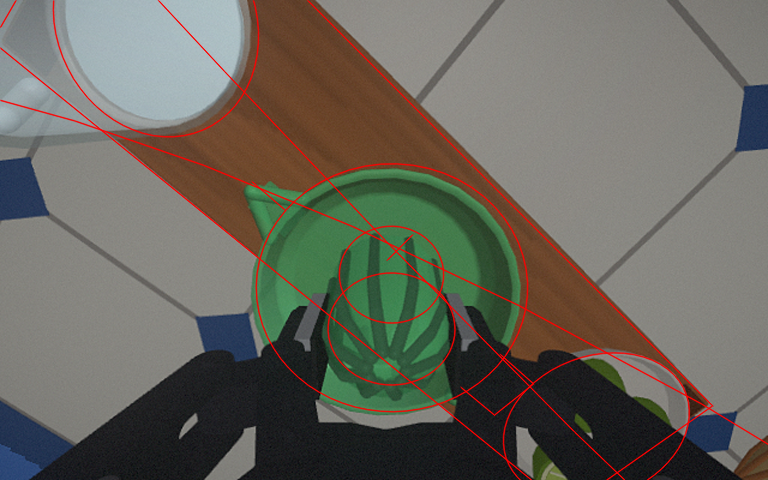

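Emit:
drive_tool(plan="-0.1 2 8 1.5 0.2 0 -0.2; -0.1 2 8 1.5 0.2 0 -0.2; -0.1 1.8 7 1.5 0.2 0 -0.2; -0.1 1.8 3 1.5 0.1 0 -0.1; -0.1 0 0 0 0 0 0")

```text
clock: 17.82
tcp_pos: [0.5337, 0.0436, 0.068]
orientation: [-0.3, 0.303, 0.64, -0.639]
wrist_force: [0.5, 0.3, -4.2]
finger_gap: 0.0426
```

```bash
python3 look2.py 15
```

```text
[0.53373311 0.04364569 0.06800077] 129.5569125883338 0.04257219058375941 [ 0.53151337  0.30294808 -4.22259536]
(np.float64(0.5318056499825666), np.float64(0.04205356602769775), np.float64(0.02040077184047502), np.float64(-93.4430874116662))
from [534.5  43.5  68.5] yaw 129.6 turn [ 0.2 -0.1 -0.2]
-0.1 0 2 0.3 0.1 -0 -0.1; -0.1 0.1 2 0.3 0 -0 -0; -0.1 0 2 0.3 0.1 -0.1 -0.1; -0.1 0.1 2 0.3 0 -0 -0
```

View pics/w15.png

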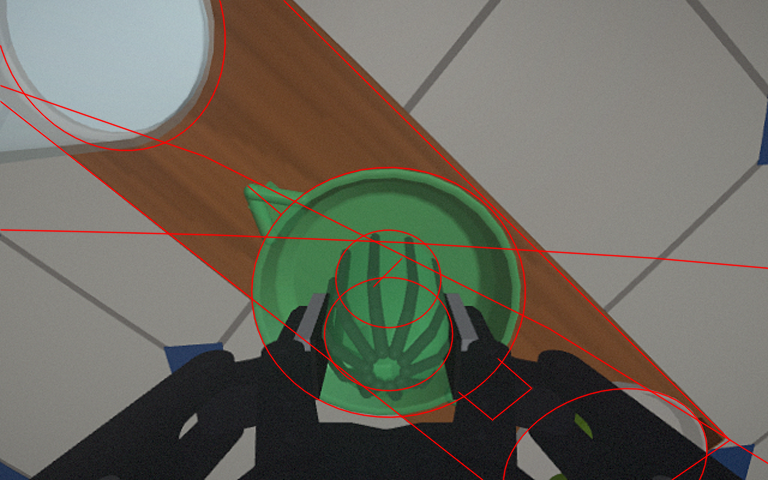

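Emit:
drive_tool(plan="-0.1 0.3 3 0.3 0 0 0; -0.1 0.2 2 0.3 0 0 0; -0.1 0 2 0.2 0 0 0; -0.1 0 1 0.2 0 0 0; -0.1 0 0 0 0 0 0")

```text
clock: 18.6
tcp_pos: [0.5338, 0.0432, 0.0604]
orientation: [-0.299, 0.303, 0.64, -0.639]
wrist_force: [-0.6, -0.1, -4.4]
finger_gap: 0.043
```

Emit:
drive_tool(plan="-0.1 0 1 0 0 0 0; -0.1 0 1 0 0 0 0; -0.1 0 0 0 0 0 0")

```text
clock: 18.98
tcp_pos: [0.5341, 0.0433, 0.06]
orientation: [-0.299, 0.304, 0.641, -0.639]
wrist_force: [-1.2, 0.2, -3.7]
finger_gap: 0.0427
```

Emit:
drive_tool(plan="-0.1 0 2 0 0 0 0; -0.1 0 1.5 0 0 0 0; -0.1 0 0 0 0 0 0")

```text
clock: 19.35
tcp_pos: [0.5342, 0.0432, 0.06]
orientation: [-0.298, 0.304, 0.641, -0.638]
wrist_force: [0.2, 0.6, -5.0]
finger_gap: 0.0426
```

Emit:
drive_tool(plan="-0.1 0 3 0 0 0 0")

```text
clock: 19.48
tcp_pos: [0.5347, 0.0432, 0.0595]
orientation: [-0.298, 0.305, 0.641, -0.638]
wrist_force: [-11.6, -2.1, 37.8]
finger_gap: 0.0427
```

Emit:
drive_tool(plan="-0.1 0 3 0 0 0 0")

```text
clock: 19.6
tcp_pos: [0.5347, 0.0432, 0.0595]
orientation: [-0.297, 0.305, 0.641, -0.638]
wrist_force: [-12.6, -1.5, 32.5]
finger_gap: 0.0428
```

```bash
python3 look2.py 16
```

```text
[0.53469953 0.04322427 0.05953398] 129.5571947168716 0.04281396838986374 [-12.56096822  -1.45417092  32.46447325]
(np.float64(0.5327722533065786), np.float64(0.041632080851726254), np.float64(0.011933981346029014), np.float64(-93.4428052831284))
from [534.7  43.2  59.6] yaw 129.6 turn [ 0.5 -0.1 -0.5]
-0.1 0.1 -0.2 0.3 0.1 -0 -0.1; -0.1 0.1 -0.3 0.3 0.1 -0 -0.1; -0.1 0.2 -0.2 0.3 0.2 -0.1 -0.1; -0.1 0.1 -0.2 0.3 0.1 -0 -0.2
```

View pics/s16.png

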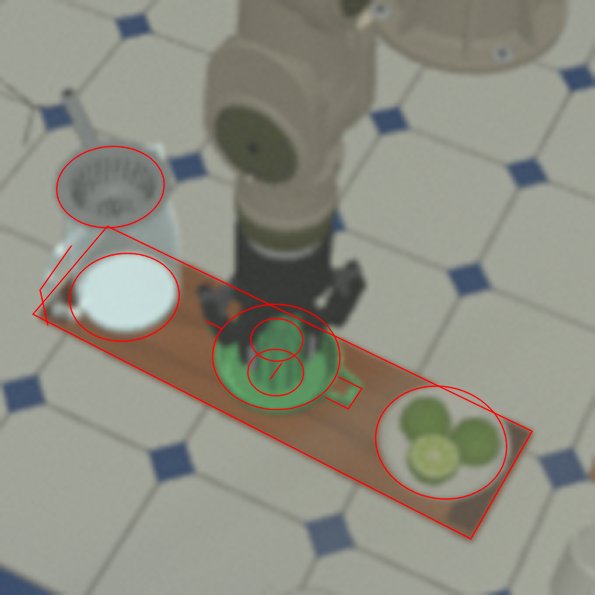

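Emit:
drive_tool(plan="-0.1 0 0 0 0 0 0; 0.2 0 0 0 0 0 0; 0.45 0 0 0 0 0 0; 0.45 0 0 0 0 0 0; 0.45 0 -15 0 0 0 0; 0.45 0 -30 0 0 0 0; 0.45 0 -45 0 0 0 0; 0.45 0 -40 0 0 0 0")

```text
clock: 20.75
tcp_pos: [0.5326, 0.0432, 0.1927]
orientation: [-0.298, 0.305, 0.641, -0.638]
wrist_force: [1.2, 0.3, -0.1]
finger_gap: 0.0619
```

```bash
cat > look3.py <<'E'
from h import *
from poses import P
import sys
k=sys.argv[1]
P['glass_reamer']=(.5315,.0413,.012,-93.4)
P['jug']=tuple(eval(sys.argv[2])) if len(sys.argv)>2 else P['jug']
for n,b,sc in (('top',(180,130,420,300),3.3),('scene',(230,80,480,280),3),('wrist',(0,0,640,400),1.2)):
    c=cams.calibration(n);p,d=cams.read_camera(n)
    overlay(p,c,P,b,sc,f'pics/{n[0]}{k}.png')
s,t,R=tool();print(t,yaw_of(R))
E
python3 look3.py 17;python3 - <<'E'
from h import *
plan((.59,.35,.24),100,8,1)
E
```

```text
[0.53441197 0.04307494 0.19383811] 129.54600393729405
from [534.4  43.1 193.8] yaw 129.5 turn [ 0.8 29.5 -0.4]
1 25.1 -5.7 -29.9 0.1 3.7 -0.1; 1 27 -5.7 -28.2 0.1 3.7 -0; 1 28.7 -5.7 -26.3 0.1 3.7 -0.1; 1 30.4 -5.7 -24.4 0.1 3.7 -0; 1 31.9 -5.8 -22.4 0.1 3.7 -0.1; 1 33.3 -5.8 -20.3 0.1 3.7 -0; 1 34.5 -5.8 -18.1 0.1 3.7 -0.1; 1 35.7 -5.7 -15.8 0.1 3.6 -0
```

View pics/w17.png

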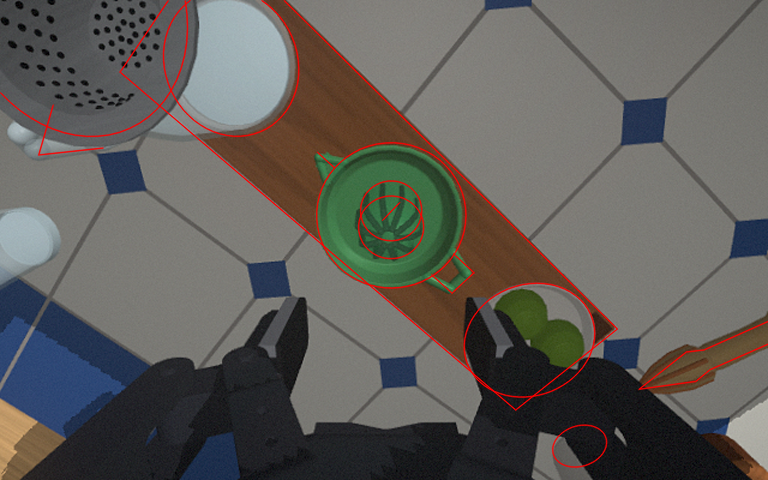

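View pics/s17.png

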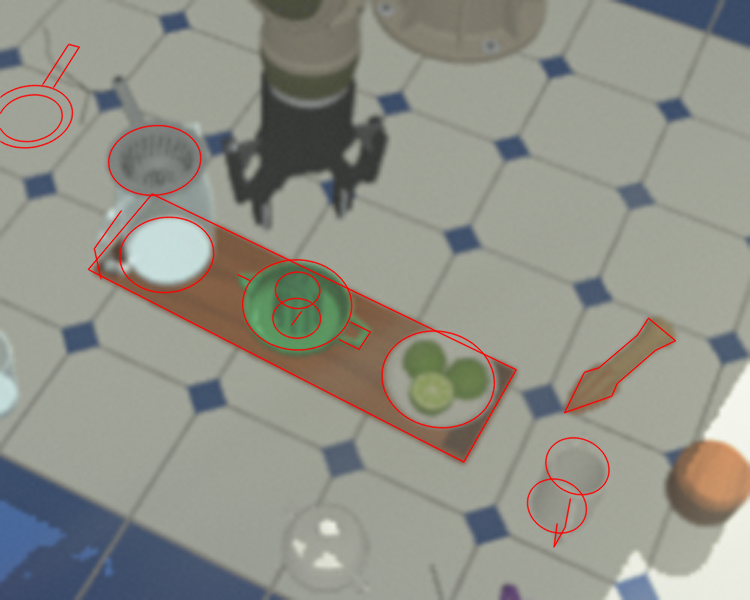

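Emit:
drive_tool(plan="1 25 -6 -30 0 3.6 0; 1 27 -6 -28 0 3.6 0; 1 29 -6 -26 0 3.6 0; 1 30.5 -6 -24.5 0 3.6 0; 1 32 -6 -22.5 0 3.6 0; 1 33 -6 -20.5 0 3.6 0; 1 34.5 -6 -18 0 3.6 0; 1 35 -6 -16 0 3.6 0", grip_force=50)

```text
clock: 21.9
tcp_pos: [0.5891, 0.3546, 0.237]
orientation: [0.455, -0.46, -0.539, 0.54]
wrist_force: [0.2, -1.2, 1.0]
finger_gap: 0.085
```

Emit:
drive_tool(plan="1 0 0 0 0 0 0")

```text
clock: 22.02
tcp_pos: [0.5888, 0.3571, 0.2356]
orientation: [0.454, -0.458, -0.54, 0.541]
wrist_force: [-0.6, -0.6, 0.2]
finger_gap: 0.0852
```

```bash
python3 look3.py 18;python3 - <<'E'
from h import *
plan((.600,.3535,.14),102,4,1)
E
```

```text
[0.5886026  0.35385213 0.2359011 ] 99.44959121741948
from [588.6 353.9 235.9] yaw 99.4 turn [ 0.1 -2.6 -0.4]
1 -0.4 24 -2.8 0 -0.6 -0.1; 1 -0.5 24 -2.7 0 -0.6 -0.1; 1 -0.5 24 -2.7 0 -0.7 -0.1; 1 -0.6 23.9 -2.8 0.1 -0.6 -0.1
```

View pics/w18.png

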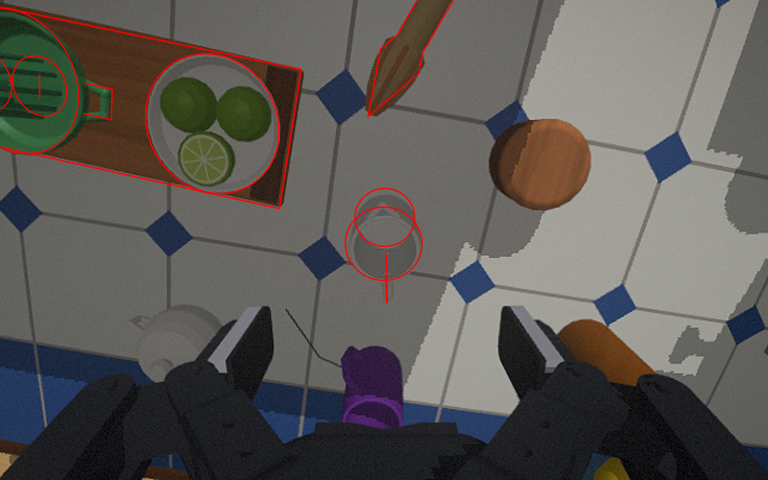

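```bash
python3 - <<'E'
from h import *
p=np.load('pics/top0.npz')['p'];crop(p,190,130,300,230,6,'pics/jugc.png')
E
```

```text
(no output)
```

View pics/jugc.png

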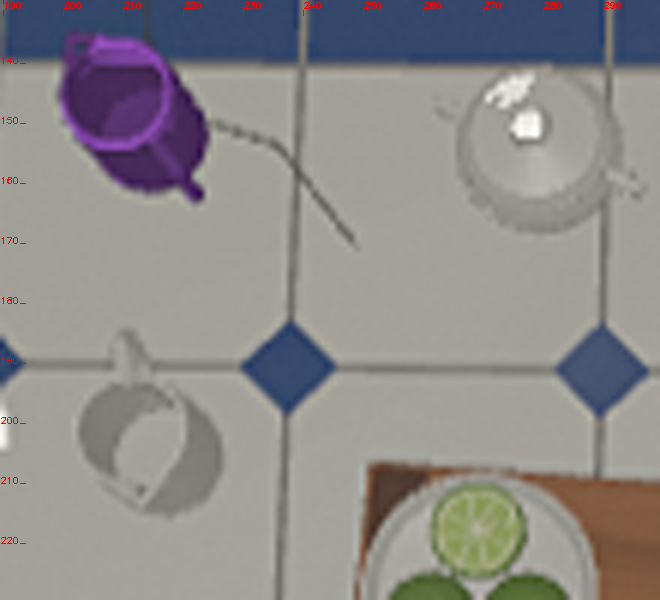

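Emit:
drive_tool(plan="1 -0.5 24 -3 0 -0.6 0; 1 -0.5 24 -3 0 -0.6 0; 1 -0.5 24 -3 0 -0.7 0; 1 -0.5 24 -3 0 -0.6 0; 1 0 0 0 0 0 0")

```text
clock: 22.8
tcp_pos: [0.6008, 0.3452, 0.138]
orientation: [0.445, -0.449, -0.546, 0.55]
wrist_force: [0.3, 0.1, 0.0]
finger_gap: 0.0856
```

```bash
python3 look3.py 19;python3 - <<'E'
from h import *
plan((.600,.3535,.062),102,5,1)
E
```

```text
[0.60264319 0.34683514 0.14157957] 101.6846016977015
from [602.6 346.8 141.6] yaw 101.7 turn [ 0.3 -0.3 -0.4]
1 1.5 15.9 0.3 0.1 -0.1 -0.1; 1 1.5 15.9 0.3 0.1 -0.1 -0.1; 1 1.5 15.9 0.3 0 -0 -0.1; 1 1.4 15.9 0.3 0.1 -0.1 -0; 1 1.4 16 0.3 0 -0 -0.1
```

View pics/w19.png

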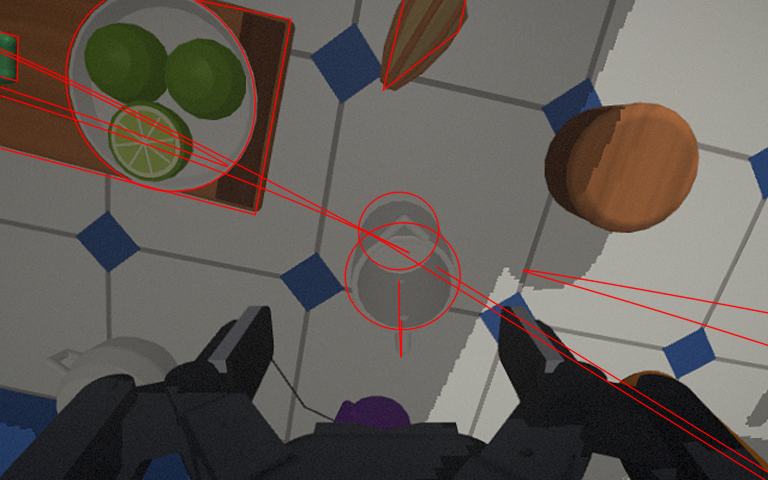

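Emit:
drive_tool(plan="1 1.5 16 0.3 0 0 0; 1 1.5 16 0.3 0 0 0; 1 1.5 16 0.3 0 0 0; 1 1.5 15 0.3 0 0 0; 1 1.5 15 0.3 0 0 0; 1 0 0 0 0 0 0")

```text
clock: 23.7
tcp_pos: [0.6, 0.3544, 0.0591]
orientation: [-0.443, 0.45, 0.549, -0.548]
wrist_force: [0.2, 0.0, 0.9]
finger_gap: 0.0855
```

```bash
python3 look3.py 20;python3 - <<'E'
from h import *
plan((.600,.3535,.062),102,1,1)
E
```

```text
[0.60166438 0.35490932 0.06180178] 101.70492620338985
from [601.7 354.9  61.8] yaw 101.7 turn [ 0.6 -0.3 -0.3]
1 -1 -0.2 1.9 0.6 -0.3 -0.3
```

View pics/w20.png

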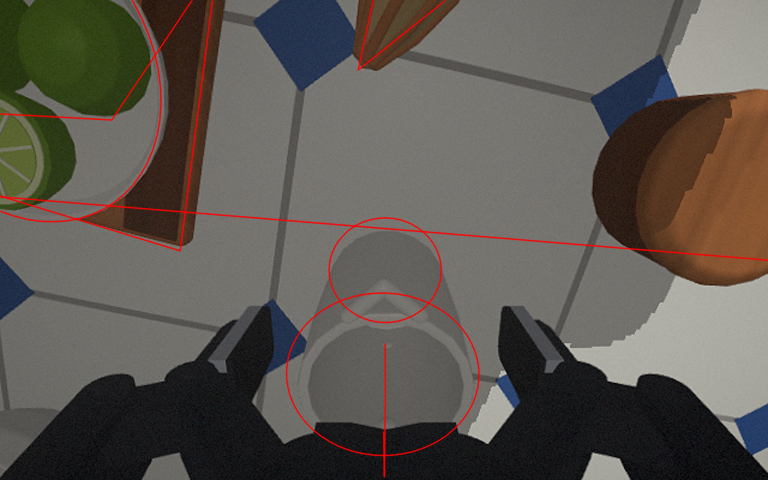

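Emit:
drive_tool(plan="1 -1 0 -3 0 0 0; 0.5 0 0 0 0 0 0; 0 0 0 0 0 0 0; 0 0 0 0 0 0 0; 0 0 0 0 0 0 0; 0 0 0 0 0 0 0")

```text
clock: 24.6
tcp_pos: [0.6065, 0.3549, 0.0646]
orientation: [-0.442, 0.451, 0.551, -0.545]
wrist_force: [0.9, 0.8, -0.6]
finger_gap: 0.0552
```

```bash
python3 look3.py 21 ".604,.3535,0,12";python3 - <<'E'
from h import *
plan((.600,.3535,.062),102,1,1);print(monitor.get_state()['finger_gap'])
E
```

```text
[0.60652667 0.35492575 0.06461528] 101.6838364810549
from [606.5 354.9  64.6] yaw 101.7 turn [ 0.9 -0.3 -0.3]
1 -0.1 2.5 6.7 0.9 -0.3 -0.3
0.05501339150643038
```

View pics/w21.png

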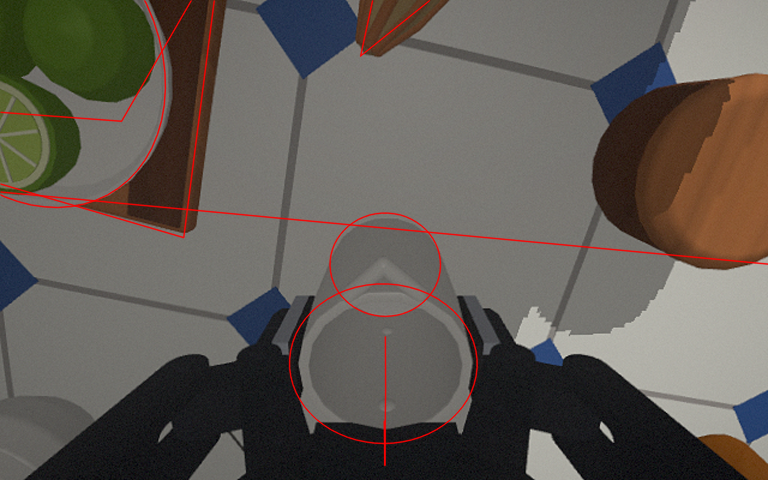

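Emit:
drive_tool(plan="0 0 -15 0 0 0 0; 0 0 -30 0 0 0 0; 0 0 -40 0 0.4 0 0; 0 0 -40 0 0.4 0 0; 0 0 -20 0 0 0 0; 0 0 0 0 0 0 0", grip_force=60)

```text
clock: 25.5
tcp_pos: [0.6039, 0.355, 0.2172]
orientation: [0.445, -0.448, -0.547, 0.549]
wrist_force: [0.2, -0.1, -1.4]
finger_gap: 0.0547
```

```bash
python3 - <<'E'
from h import *
plan((.6528,.0342,.2),86.6,8,0)
E
```

```text
from [603.9 355.  217.2] yaw 101.7 turn [ 0.1 15.1 -0.3]
0 -40.5 2.3 2.1 0 1.9 -0; 0 -40.5 2.3 0.8 0 1.9 -0; 0 -40.6 2.4 -0.5 0 1.9 -0; 0 -40.5 2.3 -1.9 0 1.9 -0.1; 0 -40.4 2.3 -3.2 0 1.9 -0; 0 -40.3 2.3 -4.6 0 1.9 -0.1; 0 -40.1 2.2 -5.9 0 1.8 -0; 0 -39.9 2.2 -7.2 0.1 1.9 -0
```

Emit:
drive_tool(plan="0 -40 1 2 0 1.9 0; 0 -40.5 1 1 0 1.9 0; 0 -40.5 1 -0.5 0 1.9 0; 0 -40.5 1 -2 0 1.9 0; 0 -40.5 1 -3 0 1.9 0; 0 -40.5 1 -4.5 0 1.9 0; 0 -40 1 -6 0 1.9 0; 0 -40 1 -7 0 1.8 0")

```text
clock: 26.5
tcp_pos: [0.648, 0.0284, 0.2018]
orientation: [0.516, -0.514, -0.481, 0.488]
wrist_force: [0.3, 0.2, -1.9]
finger_gap: 0.0548
```

Emit:
drive_tool(plan="0 0 0 0 0 0 0")

```text
clock: 26.62
tcp_pos: [0.6477, 0.0253, 0.2005]
orientation: [0.518, -0.515, -0.479, 0.488]
wrist_force: [-1.1, 1.2, -1.6]
finger_gap: 0.0548
```

```bash
python3 - <<'E'
from h import *
plan((.6528,.0342,.1),86.6,5,0)
E
```

```text
from [647.7  25.3 200.5] yaw 86.2 turn [-0.6 -0.4 -0.3]
0 2 20.1 -1.1 -0.1 -0.1 -0.1; 0 1.9 20.1 -1.1 -0.1 -0.1 -0.1; 0 1.9 20.1 -1.1 -0.1 -0.1 -0; 0 1.9 20 -1 -0.2 -0 -0.1; 0 1.8 20.1 -1 -0.1 -0.1 -0
```

Emit:
drive_tool(plan="0 2 20 -1 -0.1 0 0; 0 2 20 -1 -0.1 0 0; 0 2 20 -1 -0.1 0 0; 0 2 20 -1 -0.1 0 0; 0 2 18 -1 -0.1 0 0; 0 0 0 0 0 0 0")

```text
clock: 27.38
tcp_pos: [0.6481, 0.0388, 0.0948]
orientation: [0.517, -0.513, -0.481, 0.488]
wrist_force: [-0.1, -0.3, -0.8]
finger_gap: 0.0549
```

```bash
python3 look3.py 22 ".6513,.0342,.035,-3.4"; python3 - <<'E'
from h import *
plan((.6528,.0342,.0655),86.6,4,0)
E
```

```text
[0.65028442 0.03813669 0.09770794] 86.41471873149862
from [650.3  38.1  97.7] yaw 86.4 turn [-0.3 -0.2 -0.2]
0 -0.9 8.1 -0.7 -0.1 -0 -0.1; 0 -0.9 8 -0.7 -0.1 -0.1 -0; 0 -0.9 8.1 -0.7 -0.1 -0 -0.1; 0 -1 8 -0.7 -0 -0.1 -0
```

View pics/w22.png

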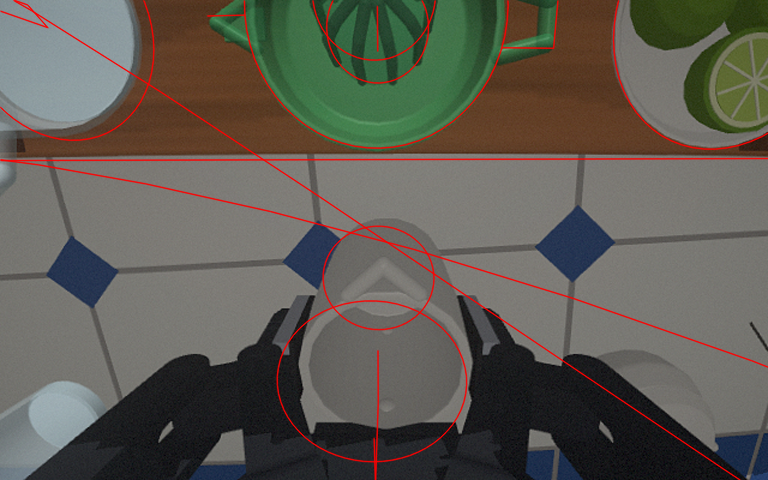

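View pics/s22.png

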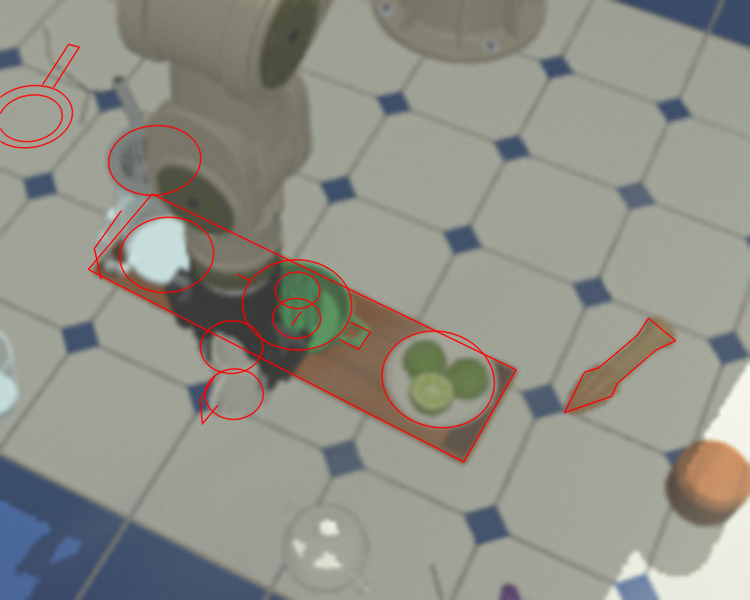

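Emit:
drive_tool(plan="0 -1 8 -1 -0.1 0 0; 0 -1 8 -1 -0.1 0 0; 0 -1 8 -1 -0.1 0 0; 0 -1 5 -1 0 0 0; 0 0 0 0 0 0 0")

```text
clock: 28.15
tcp_pos: [0.6554, 0.0331, 0.0686]
orientation: [-0.514, 0.517, 0.484, -0.484]
wrist_force: [-0.5, -0.7, -1.4]
finger_gap: 0.0547
```

```bash
python3 look3.py 23 ".6513,.0342,.005,-3.4"; python3 - <<'E'
from h import *
plan((.6528,.0342,.0646),86.6,1,0)
E
```

```text
[0.65581083 0.03322955 0.06944089] 86.39897980838025
from [655.8  33.2  69.4] yaw 86.4 turn [ 0.3 -0.2 -0.2]
0 0.8 4.8 3.1 0.3 -0.2 -0.2
```

View pics/w23.png

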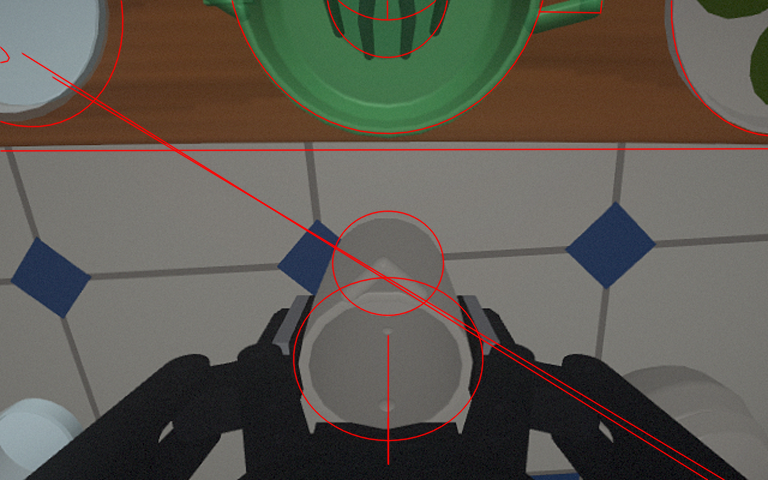

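Emit:
drive_tool(plan="0 0.8 2 2 0.2 0 0; 0 0 2 2 0.1 0 0; 0 0 1 1 0 0 0; 0 0 0 0 0 0 0")

```text
clock: 28.8
tcp_pos: [0.651, 0.0345, 0.0649]
orientation: [-0.514, 0.517, 0.483, -0.485]
wrist_force: [-0.6, 0.1, -1.9]
finger_gap: 0.0549
```

```bash
python3 look3.py 24 ".6513,.0342,.0,-3.4"; python3 - <<'E'
from h import *
plan((.6528,.0342,.0646),86.6,1,0)
E
```

```text
[0.65103352 0.03448941 0.06493501] 86.41176762644325
from [651.   34.5  64.9] yaw 86.4 turn [ 0.  -0.2 -0.2]
0 -0.2 0.3 -1.8 0 -0.2 -0.2
```

View pics/w24.png

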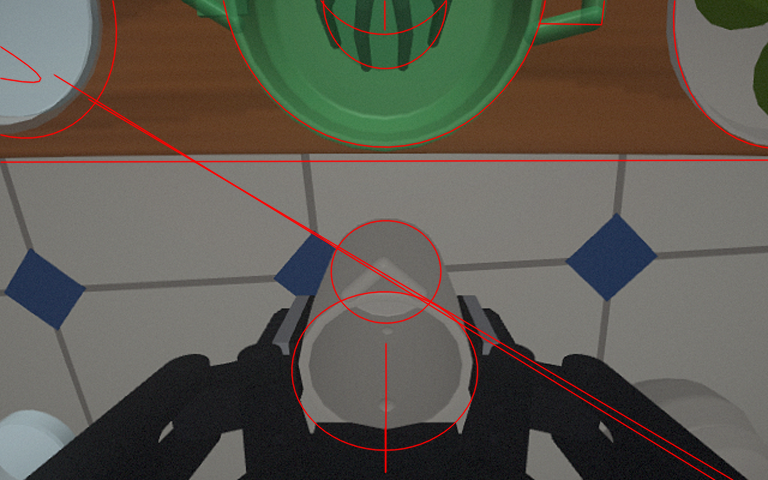

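Emit:
drive_tool(plan="0 0 1 0 0 0 0; 0 0 1 0 0 0 0")

```text
clock: 29.2
tcp_pos: [0.6511, 0.0345, 0.0648]
orientation: [-0.514, 0.517, 0.483, -0.485]
wrist_force: [-3.3, 1.3, 5.7]
finger_gap: 0.0548
```

Emit:
drive_tool(plan="0 0 1.5 0 0 0 0")

```text
clock: 29.32
tcp_pos: [0.6511, 0.0345, 0.0648]
orientation: [-0.514, 0.517, 0.483, -0.485]
wrist_force: [-3.8, 0.6, 9.0]
finger_gap: 0.0545
```

Contact. Release and retreat.

Emit:
drive_tool(plan="0 0 0 0 0 0 0; 0.6 0 0 0 0 0 0; 1 0 0 0 0 0 0; 1 0 0 0 0 0 0; 1 0 -15 0 0 0 0; 1 0 -30 0 0 0 0; 1 0 -45 0 0 0 0; 1 0 -45 0 0 0 0")

```text
clock: 30.32
tcp_pos: [0.649, 0.0352, 0.202]
orientation: [0.515, -0.515, -0.482, 0.486]
wrist_force: [0.5, -0.1, -0.2]
finger_gap: 0.0851
```

```bash
python3 look3.py 25 ".6513,.0342,.0,-3.4"; python3 - <<'E'
from h import *
plan((.55,.20,.22),78,5,.2)
E
```

```text
[0.6512946  0.03506259 0.20450933] 86.41241206317477
from [651.3  35.1 204.5] yaw 86.4 turn [ 0.2  8.4 -0.2]
0.2 31.6 -3.3 22.3 0 1.7 -0; 0.2 31 -3.3 23.2 0.1 1.7 -0.1; 0.2 30.3 -3.2 24.1 0 1.7 -0; 0.2 29.5 -3.2 25 0.1 1.7 -0.1; 0.2 28.8 -3.1 25.9 0 1.6 -0
```

View pics/w25.png

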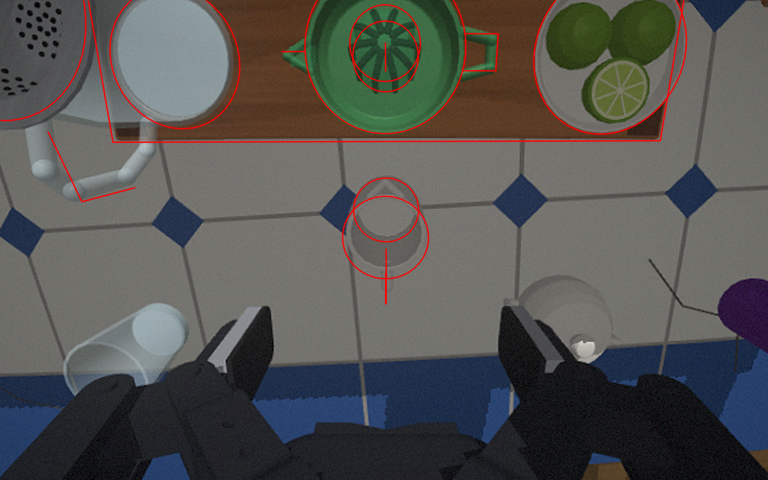

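View pics/s25.png

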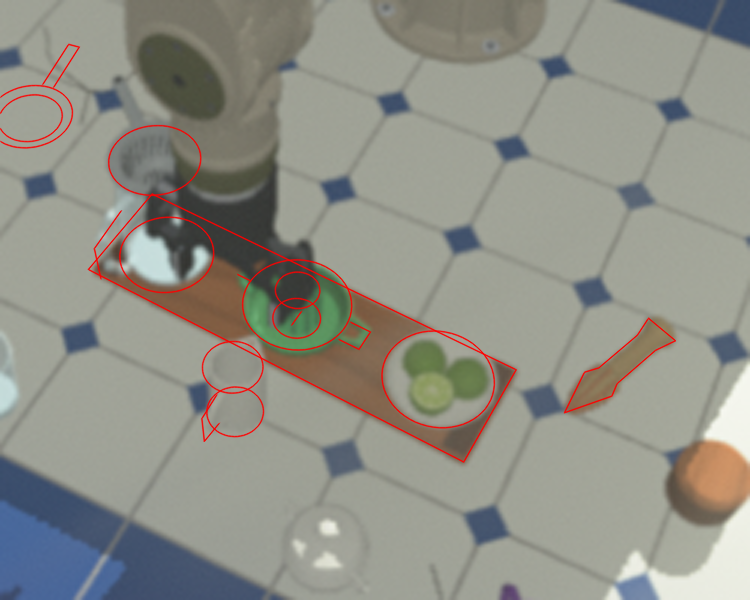

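```bash
python3 - <<'E'
from h import *
plan((.4245,.3605,.18),68,8,.2)
E
```

```text
from [651.3  35.1 204.5] yaw 86.4 turn [ 0.2 18.4 -0.2]
0.2 38.8 2.8 30.8 0 2.3 -0; 0.2 37.6 2.8 32.4 0 2.3 -0; 0.2 36.2 2.8 33.9 0 2.3 -0; 0.2 34.9 2.8 35.3 0 2.3 -0; 0.2 33.4 2.8 36.7 0.1 2.3 -0; 0.2 31.9 2.9 38 0 2.3 -0.1; 0.2 30.4 2.9 39.2 0.1 2.3 -0; 0.2 28.7 3 40.3 0 2.3 -0.1
```

Emit:
drive_tool(plan="0.2 39 -2 31 0 2.3 0; 0.2 37.5 -2 32.5 0 2.3 0; 0.2 36 0 34 0 2.3 0; 0.2 35 0 35.5 0 2.3 0; 0.2 33.5 3 36.5 0 2.3 0; 0.2 32 3 38 0 2.3 0; 0.2 30.5 3 39 0 2.3 0; 0.2 28.5 3 40 0 2.3 0")

```text
clock: 31.48
tcp_pos: [0.4196, 0.3671, 0.1904]
orientation: [-0.588, 0.591, 0.388, -0.392]
wrist_force: [0.9, 1.0, 0.4]
finger_gap: 0.0511
```

Emit:
drive_tool(plan="0.2 0 0 0 0 0 0")

```text
clock: 31.6
tcp_pos: [0.4168, 0.369, 0.1895]
orientation: [-0.588, 0.59, 0.389, -0.394]
wrist_force: [0.3, -1.3, 0.0]
finger_gap: 0.0511
```

```bash
python3 look3.py 26 ".6513,.0342,.0,-3.4"; python3 - <<'E'
from h import *
plan((.4245,.3605,.08),68,6,.2)
E
```

```text
[0.41962034 0.36657326 0.19000753] 66.96147578726845
from [419.6 366.6 190. ] yaw 67.0 turn [ 0.  -1.  -0.4]
0.2 -0.5 18.3 -1.1 0 -0.2 -0.1; 0.2 -0.5 18.3 -1.1 0 -0.2 -0.1; 0.2 -0.6 18.4 -1.1 0 -0.2 -0.1; 0.2 -0.6 18.3 -1.1 0 -0.1 -0; 0.2 -0.6 18.4 -1.2 0 -0.2 -0.1; 0.2 -0.6 18.3 -1.1 0.1 -0.1 -0
```

View pics/w26.png

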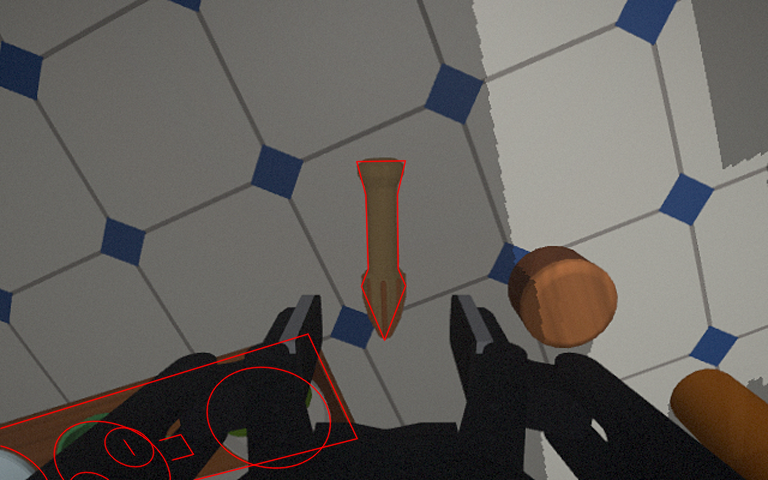

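Overlay matches the wooden reamer (butt at 380,160, tip at 385,340). Descend.

Emit:
drive_tool(plan="0.2 -0.5 18 -1 0 -0.2 0; 0.2 -0.5 18 -1 0 -0.2 0; 0.2 -0.5 18 -1 0 -0.2 0; 0.2 -0.5 18 -1 0 -0.2 0; 0.2 -0.5 18 -1 0 -0.1 0; 0.2 -0.5 18 -1 0 -0.1 0; 0.2 0 0 0 0 0 0", grip_force=40)

```text
clock: 32.62
tcp_pos: [0.4328, 0.3508, 0.0796]
orientation: [-0.587, 0.592, 0.389, -0.392]
wrist_force: [-0.2, -0.3, -0.1]
finger_gap: 0.0511
```

```bash
python3 look3.py 27 ".6513,.0342,.0,-3.4"; python3 - <<'E'
from h import *
plan((.4245,.3605,.027),68,4,.2)
E
```

```text
[0.43374583 0.35237558 0.08167168] 67.07566401193841
from [433.7 352.4  81.7] yaw 67.1 turn [ 0.3 -0.9 -0.2]
0.2 1 13.6 3 0.1 -0.2 -0.1; 0.2 1 13.7 3 0.1 -0.2 -0; 0.2 1 13.7 2.9 0.1 -0.3 -0.1; 0.2 1 13.6 2.9 0 -0.2 -0
```

View pics/w27.png

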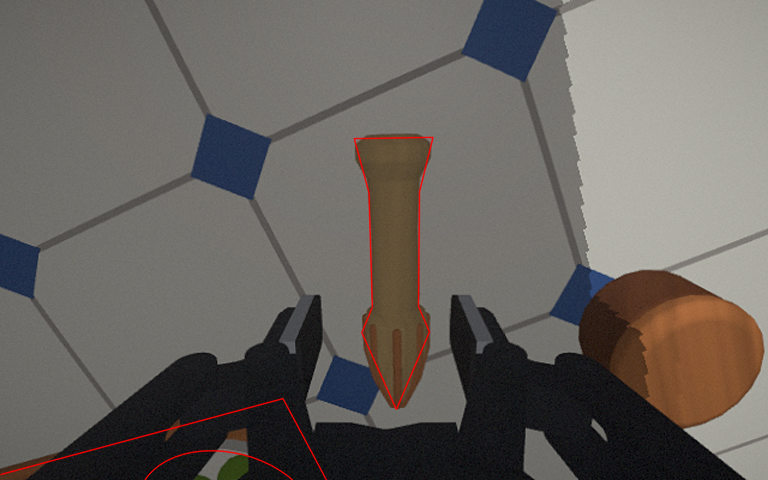

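Emit:
drive_tool(plan="0.2 1.2 13 3 0 -0.2 0; 0.2 1.2 13 3 0 -0.2 0; 0.2 1 13 3 0 -0.2 0; 0.2 1 12 3 0 -0.2 0; 0.2 0 0 0 0 0 0")

```text
clock: 33.4
tcp_pos: [0.4241, 0.3619, 0.0279]
orientation: [-0.584, 0.589, 0.396, -0.395]
wrist_force: [0.2, -0.2, -0.1]
finger_gap: 0.0513
```

```bash
python3 look3.py 28 ".6513,.0342,.0,-3.4"; python3 - <<'E'
from h import *
plan((.4245,.3605,.027),68,1,.2)
E
```

```text
[0.42559714 0.36240063 0.02959788] 67.9455494583583
from [425.6 362.4  29.6] yaw 67.9 turn [ 0.5 -0.1  0. ]
0.2 -2.2 2.6 0.3 0.5 -0.1 0
```

View pics/w28.png

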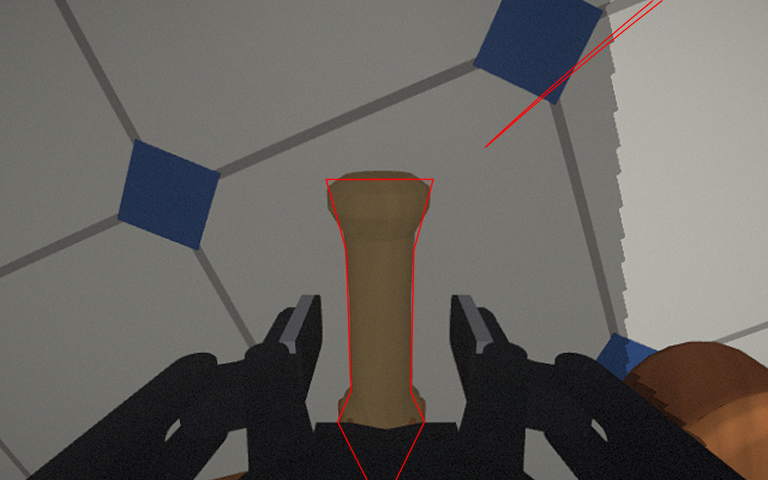

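Emit:
drive_tool(plan="0.2 -1.5 1 0 0.3 0 0; -0.3 0 0 0 0 0 0; -0.7 0 0 0 0 0 0; -0.7 0 0 0 0 0 0; -0.7 0 0 0 0 0 0; -0.7 0 0 0 0 0 0")

```text
clock: 34.3
tcp_pos: [0.4262, 0.3612, 0.03]
orientation: [-0.586, 0.587, 0.397, -0.393]
wrist_force: [0.3, -0.3, -0.1]
finger_gap: 0.0229
```

```bash
python3 - <<'E'
from h import *
from poses import P
s,t,R=tool();y=yaw_of(R);print(t,y,s['finger_gap'],s['wrist_force'])
c=cams.calibration('wrist');p,d=cams.read_camera('wrist')
h=np.radians(y-90)
W=(t[0]+.02*np.cos(h),t[1]+.02*np.sin(h),0,y-90);print(W)
overlay(p,c,{'wooden_reamer':W},(0,0,640,400),1.2,'pics/w29.png')
E
```

```text
[0.42619952 0.36122825 0.02996284] 67.90824216827176 0.022880782898047736 [ 0.26840772 -0.26169731 -0.11270418]
(np.float64(0.4447311725302851), np.float64(0.35370643063953355), 0, np.float64(-22.091757831728245))
```

View pics/w29.png

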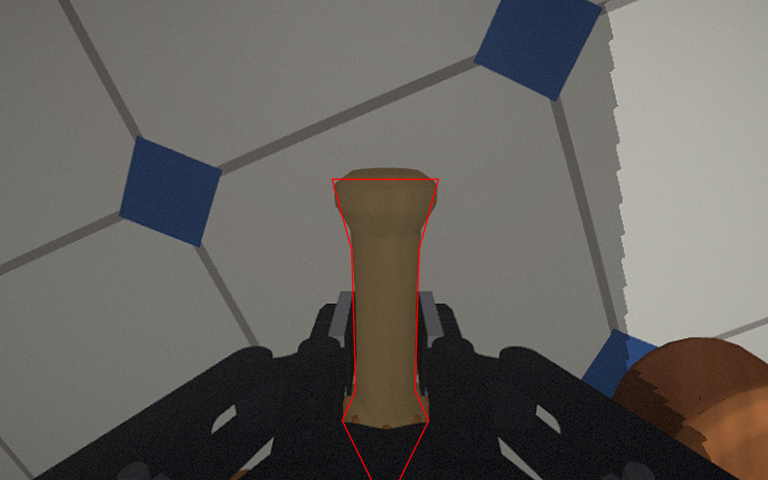

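Emit:
drive_tool(plan="-0.7 0 -20 0 0 0 0; -0.7 0 -35 0 0 0 0; -0.7 0 -40 0 0 0 0; -0.7 0 -25 0 0 0 0; -0.7 0 0 0 0 0 0", grip_force=60)

```text
clock: 34.98
tcp_pos: [0.4247, 0.3607, 0.152]
orientation: [-0.586, 0.587, 0.395, -0.394]
wrist_force: [-0.7, 1.1, -0.7]
finger_gap: 0.0218
```

```bash
python3 - <<'E'
from h import *
plan((.4343,.2259,.13),-3.4,8,-.7)
E
```

```text
from [424.7 360.7 152. ] yaw 67.9 turn [ 0.1 71.3  0.1]
-0.7 -15.2 2.8 -7.4 0 8.9 0; -0.7 -13.8 2.8 -9.7 0 8.9 0; -0.7 -12.2 2.8 -11.7 0 8.9 0; -0.7 -10.2 2.7 -13.5 0 8.9 0; -0.7 -8 2.8 -14.9 0 8.9 0; -0.7 -5.6 2.7 -15.9 0 8.9 0; -0.7 -3.1 2.8 -16.6 0 9 0.1; -0.7 -0.4 2.7 -16.9 0.1 8.9 0
```

Emit:
drive_tool(plan="-0.7 -15 0 -7.5 0 8.9 0; -0.7 -14 0 -9.5 0 8.9 0; -0.7 -12 0 -11.5 0 8.9 0; -0.7 -10 0 -13.5 0 8.9 0; -0.7 -8 0 -15 0 8.9 0; -0.7 -5.5 0 -16 0 8.9 0; -0.7 -3 0 -16.5 0 8.9 0; -0.7 -0.5 0 -17 0 8.9 0")

```text
clock: 35.98
tcp_pos: [0.4265, 0.2207, 0.1396]
orientation: [-0.703, 0.709, -0.038, 0.03]
wrist_force: [-0.4, -0.5, 0.1]
finger_gap: 0.022
```

Emit:
drive_tool(plan="-0.7 0 0 0 0 0 0; -0.7 0 0 0 0 0 0")

```text
clock: 36.22
tcp_pos: [0.4252, 0.2198, 0.1373]
orientation: [-0.703, 0.709, -0.039, 0.028]
wrist_force: [0.2, -0.1, 0.0]
finger_gap: 0.0219
```

```bash
cat > look4.py <<'E'
from h import *
from poses import P
import sys
k=sys.argv[1]; z=float(sys.argv[2])
s,t,R=tool();y=yaw_of(R);print(t,y,s['finger_gap'],s['wrist_force'])
P['wooden_reamer']=(.4332,.2074,t[2]-.030,-93.4)
P['glass_reamer']=(.5315,.0413,.012,-93.4);P['jug']=(.6513,.0342,.0,-3.4)
c=cams.calibration('wrist');p,d=cams.read_camera('wrist')
overlay(p,c,P,(0,0,640,400),1.2,f'pics/w{k}.png')
c=cams.calibration('scene');p,d=cams.read_camera('scene')
overlay(p,c,P,(330,130,480,260),4.5,f'pics/s{k}.png')
c=cams.calibration('top');p,d=cams.read_camera('top')
overlay(p,c,P,(180,130,420,300),3.3,f'pics/t{k}.png')
plan((.4343,.2259,z),-3.4,4,-.7)
E
python3 look4.py 30 .07
```

```text
[0.42519052 0.21984365 0.13734473] -5.3922004926045695 0.021899654953752175 [ 0.16901623 -0.14445964  0.04954187]
from [425.4 220.1 137.8] yaw -5.4 turn [ 0.5 -2.  -0.8]
-0.7 2.3 16.9 1.8 0.1 -0.5 -0.2; -0.7 2.3 16.9 1.8 0.1 -0.5 -0.2; -0.7 2.2 16.9 1.7 0.2 -0.5 -0.2; -0.7 2.2 17 1.6 0.1 -0.5 -0.2
```

View pics/w30.png

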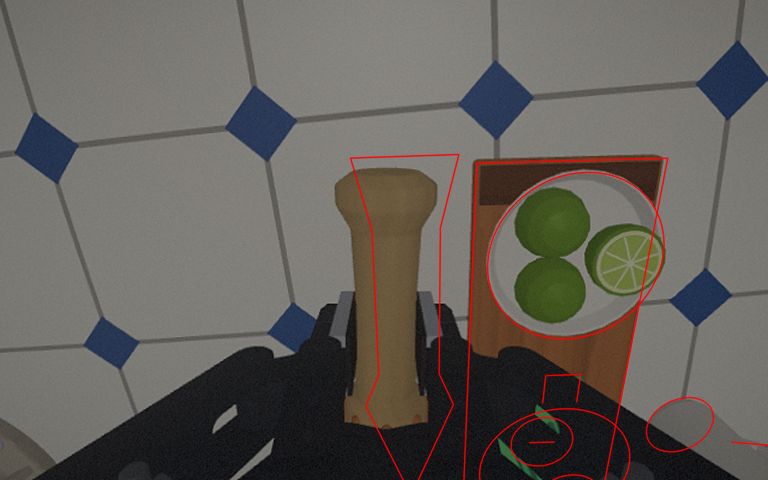

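View pics/s30.png

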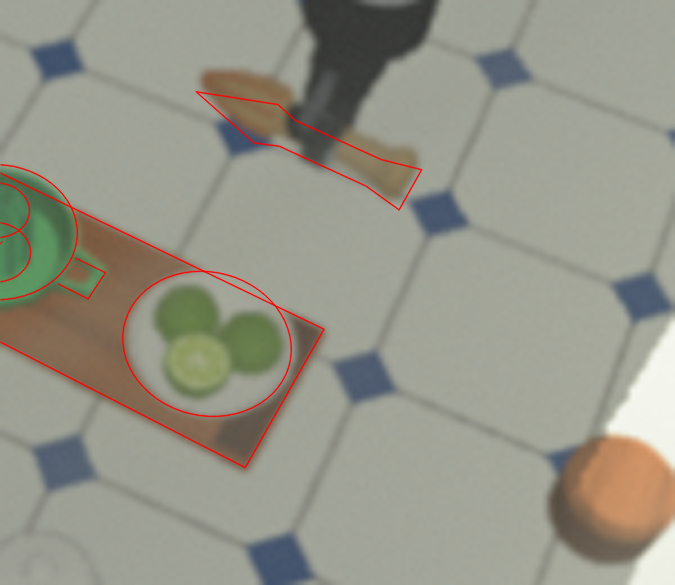

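Emit:
drive_tool(plan="-0.7 2.3 17 1.8 0.1 -0.5 -0.2; -0.7 2.3 17 1.8 0.1 -0.5 -0.2; -0.7 2.2 17 1.7 0.1 -0.5 -0.2; -0.7 2.2 15 1.6 0.1 -0.5 -0.2; -0.7 0 0 0 0 0 0")

```text
clock: 37.0
tcp_pos: [0.4355, 0.229, 0.0705]
orientation: [-0.707, 0.707, -0.017, 0.019]
wrist_force: [-0.1, -0.3, -0.4]
finger_gap: 0.0221
```

```bash
python3 look4.py 31 .0305
```

```text
[0.43552331 0.22899722 0.07053127] -2.877982645223004 0.02208398368616622 [-0.11772115 -0.34306412 -0.35360435]
from [436.6 229.1  72. ] yaw -2.9 turn [-0.   0.5  0.3]
-0.7 -0.6 10.4 -0.8 -0 0.1 0.1; -0.7 -0.6 10.4 -0.9 -0 0.1 0.1; -0.7 -0.5 10.3 -0.8 -0 0.1 0; -0.7 -0.5 10.4 -0.9 -0 0.2 0.1
```

View pics/w31.png

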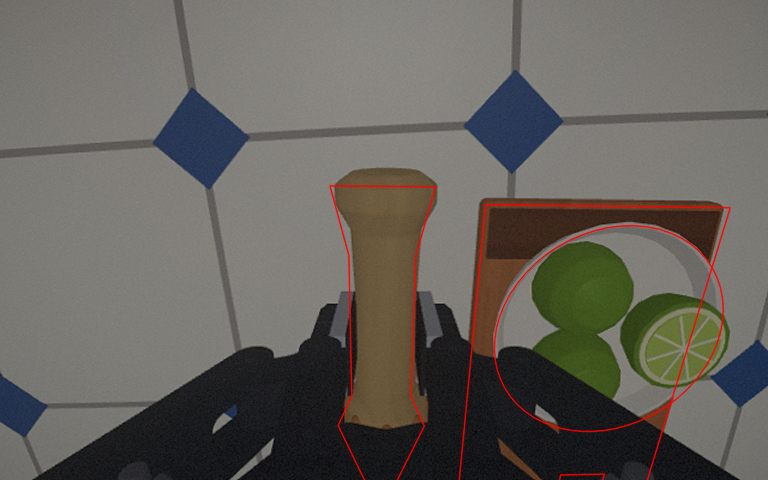

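Emit:
drive_tool(plan="-0.7 -0.5 10 -0.9 0 0.1 0.1; -0.7 -0.5 10 -0.9 0 0.1 0.1; -0.7 -0.5 10 -0.8 0 0.1 0; -0.7 -0.5 6 -0.9 0 0.1 0; -0.7 0 0 0 0 0 0")

```text
clock: 37.78
tcp_pos: [0.4349, 0.2256, 0.0343]
orientation: [0.707, -0.707, 0.02, -0.022]
wrist_force: [0.3, -0.8, -0.1]
finger_gap: 0.0219
```

```bash
python3 look4.py 32 .0300
```

```text
[0.43485958 0.22561408 0.03434318] -3.3460442940006754 0.02194312809682061 [ 0.34403797 -0.75009617 -0.11525478]
from [435.6 225.9  35.2] yaw -3.3 turn [-0.1  0.1  0.3]
-0.7 -0.3 1.3 -0 -0 0 0.1; -0.7 -0.3 1.3 -0 -0 0 0.1; -0.7 -0.4 1.3 -0.1 -0 0 0; -0.7 -0.3 1.3 -0 -0.1 0.1 0.1
```

View pics/w32.png

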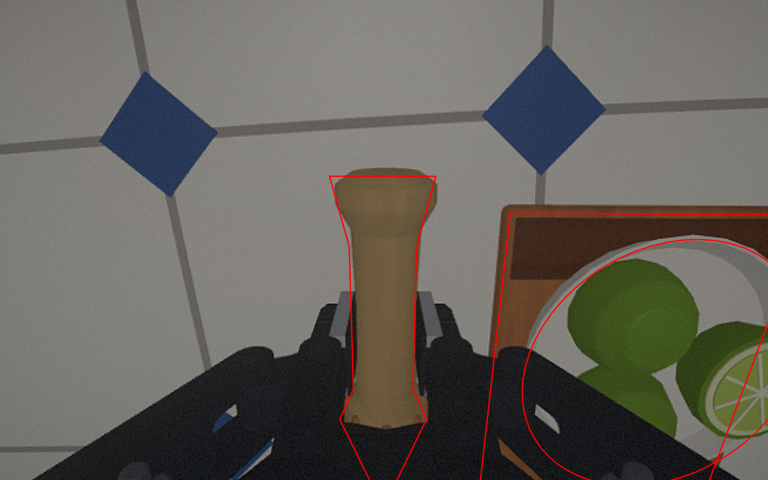

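View pics/s32.png

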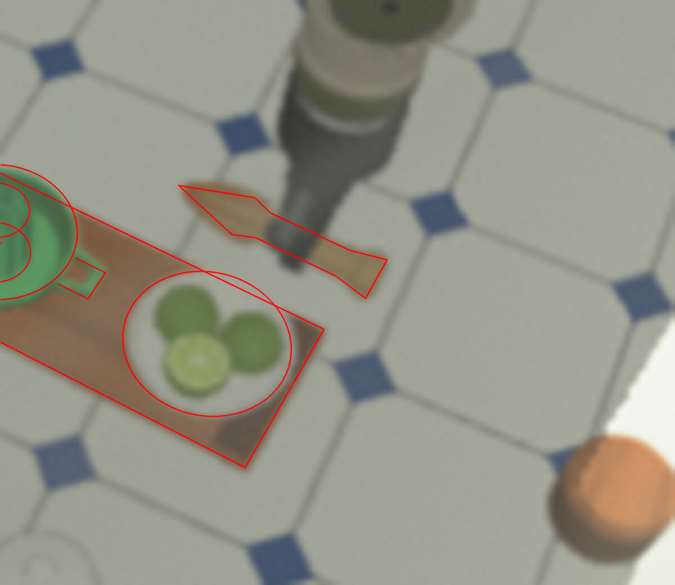

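Emit:
drive_tool(plan="-0.7 -0.5 2 0 0 0 0; -0.7 -0.5 2 0 0 0 0; -0.7 -0.3 1.5 0 0 0 0")

```text
clock: 38.3
tcp_pos: [0.435, 0.2264, 0.0302]
orientation: [0.708, -0.706, 0.018, -0.023]
wrist_force: [-0.4, 0.3, -0.1]
finger_gap: 0.0219
```

Emit:
drive_tool(plan="-0.7 0 1.5 0 0 0 0")

```text
clock: 38.42
tcp_pos: [0.4351, 0.2265, 0.0298]
orientation: [0.708, -0.706, 0.018, -0.023]
wrist_force: [-7.6, -1.8, 22.7]
finger_gap: 0.0223
```

Contact. Release and lift.

Emit:
drive_tool(plan="-0.7 0 0 0 0 0 0; -0.3 0 0 0 0 0 0; 0.1 0 0 0 0 0 0; 0.1 0 0 0 0 0 0; 0.1 0 -20 0 0 0 0; 0.1 0 -40 0 0 0 0; 0.1 0 -50 0 0 0 0; 0.1 0 -50 0 0 0 0")

```text
clock: 39.42
tcp_pos: [0.4309, 0.225, 0.1893]
orientation: [-0.706, 0.707, -0.022, 0.019]
wrist_force: [0.7, 0.5, -0.8]
finger_gap: 0.0468
```

Emit:
drive_tool(plan="0.1 -20 -30 0 0 0 0; 0.1 -20 -20 -30 0 0 0; 0.1 -20 -10 -40 0 0 0; 0.1 -10 0 -50 0 0 0; 0.1 0 0 -50 0 0 0; 0.1 0 0 -40 0 0 0; 0.1 0 0 0 0 0 0")

```text
clock: 40.3
tcp_pos: [0.3499, 0.0153, 0.2559]
orientation: [0.707, -0.707, 0.016, -0.023]
wrist_force: [-0.3, -0.1, -1.5]
finger_gap: 0.0471
```

```bash
sed -i "s/t\[2\]-.030/0./; s/(180,130,420,300),3.3/(190,130,430,300),3.3/" look4.py; python3 look4.py 33 .3;python3 - <<'E'
from h import *
p,d=cams.read_camera('top');crop(p,190,130,430,300,3.3,'pics/fin.png')
p,d=cams.read_camera('scene');crop(p,220,80,480,280,3,'pics/fins.png')
E
```

```text
[0.3498794  0.01533118 0.25592018] -3.199996135122094 0.04713821449355914 [-0.30220381 -0.09695688 -1.48715938]
from [350.   17.7 255.8] yaw -2.9 turn [-0.1  0.5  0.5]
-0.7 18.5 -10.8 53.1 -0 0.1 0.1; -0.7 18.4 -10.8 53.1 -0 0.1 0.1; -0.7 18.3 -10.8 53.2 -0.1 0.1 0.2; -0.7 18.1 -11 53.1 -0 0.2 0.1
```

View pics/t33.png

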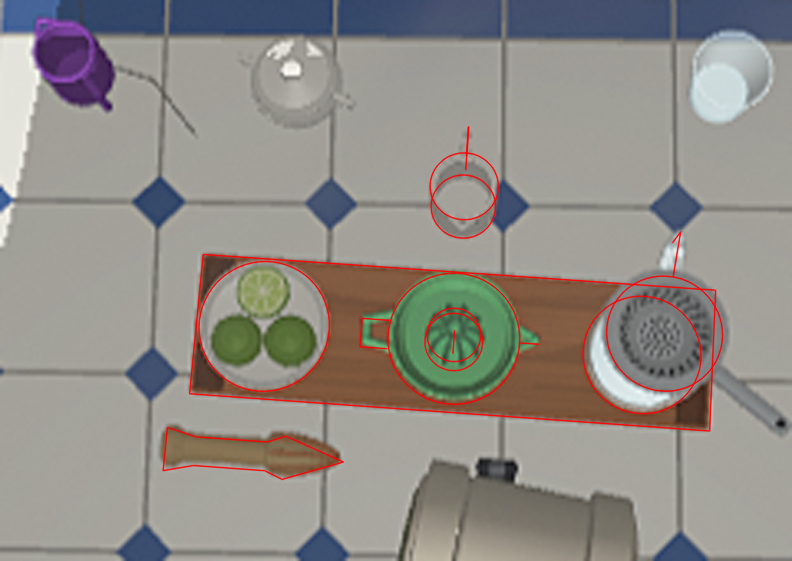

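View pics/fins.png

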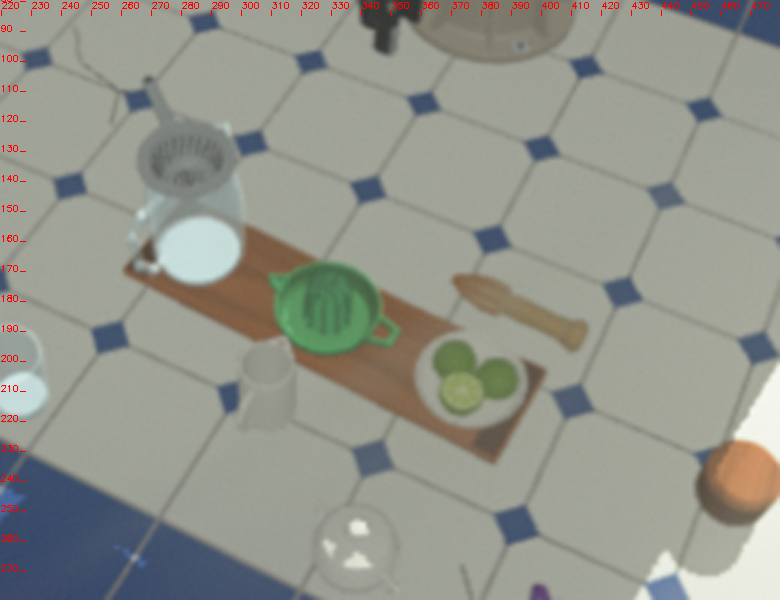

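View pics/fin.png

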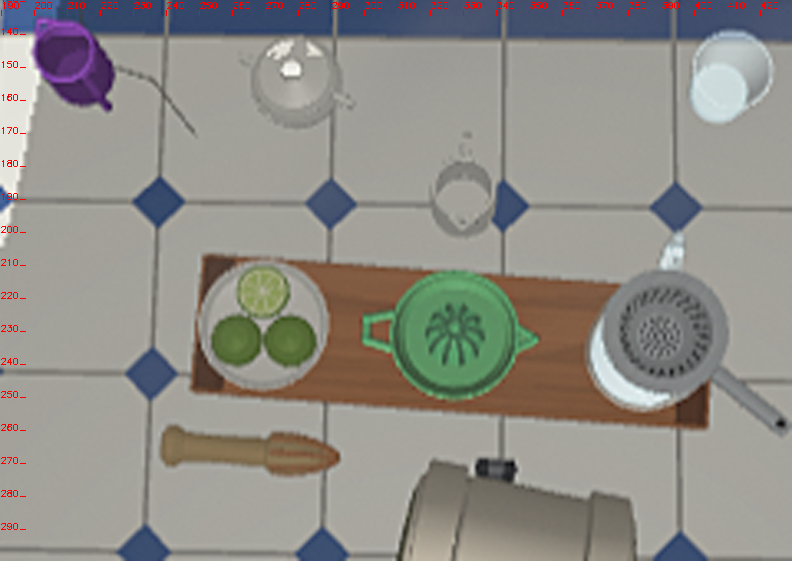

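```bash
python3 -c "
from workcell import job
print(job.hand_in())"
```

```text
the job is handed in; nothing more can be done
None
```

The job is done in the order asked and handed in at about 40 s on the robot's clock, with the gripper clear of everything:
- **Strainer:** it sits level in the pitcher mouth, with its handle towards the robot's right.
- **Glass reamer:** it stands mid-board with its spout towards the pitcher.
- **Jug:** the white jug stands behind the glass reamer, with its handle pointing away from the board.
- **Wooden reamer:** it lies in front of the dish, parallel to the board's near edge.

**Last checks:** overlaying the intended positions on the top view after the arm had backed off, the glass reamer, jug and wooden reamer are each within about 2–3 mm. The gaps to the board come out at about 3 cm. The pitcher, dish, purple jug, tumbler and sugar bowl show no visible movement. No check failed.

**Disagreements and contact forces:**
- The top and scene cameras differed by about 2–3 mm on the pitcher rim.
- Near the grasp, the wrist camera put the jug about 4 mm farther away than the top view did. I followed the wrist camera there.
- The jug's final spot may be about 2 mm nearer the board than intended.
- Setting the glass reamer down gave a reading of about 38 N at the wrist, within the limits.

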